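Sterilise the baby's things in the latched aluminium box

TASK

Raise the press lever on the steriliser's head until it stands upright, press the hook down through the gap in its guard so that the flap springs open, and put every white thing to be sterilised that is there (the ring teether, the brush, the dumb-bell rattle, the bone-shaped teether: three or four of them) inside the box. Then shut the flap until the hook holds it by itself, and lower the lever again until its foot rests on the flap. Leave everything else on the changing table where it is.

Things in the scene. Friction and masses are not known exactly. Their poses are not given: they have to be found in the camera images.
- steriliser: Fixed aluminium box 290 x 200 mm. Origin under its centre, x along its length (away from the robot at yaw 0), y left, z up. Rim at z = 70 mm, inner floor at 6; inside x -100 to +140, y -95 to +95 mm. Near end (x -145 to -101): closed grey control head, 66 high, bearing the press lever. The covering flap is hinged on the left (+y) rim. The sprung hook is outside the right wall at x = 60.
- flap (a joint): Flap angle: 0 shut, 1.75 rad wide open, a little past upright. Plate 243 x 200 x 6 mm, top 7 mm above the hinge line when shut. A spring opens it fully in a few seconds once neither hook nor foot holds it. To shut: push from behind, over and down (1 to 3 N), at the end about 10 N near the free edge till the hook snaps over; latched it has slight play and stays below 0.03 rad when let go.
- flap_edge (a point): Middle of the flap's free edge, on its outer face: box frame (20, -100, 77) mm when shut; 200 mm from the hinge line.
- flap_hinge (a point): Point on the flap's hinge line (fixed), box frame (20, 100, 70) mm; the line runs along the box's x.
- hook (a joint): Angle of the sprung hook: 0 at rest (holds the shut flap), 0.36 rad pressed fully. It turns about the box's x at box frame y = -118, z = 40 mm; its nose rises to z = 106 mm. It lets the flap go from about 0.25 rad, some 3 N straight down on the pad, and springs back when let go.
- hook_pad (a point): Centre of the top of the hook's white pad (30 mm along box x, 36 along y), box frame (60, -176, 62) mm at rest. Press it straight down about 15 mm (stop at about 20). It lies in a narrow gap between two guard cheeks: 38 mm wide along box x, open along y on the side away from the box, cheek tops at z = 85 mm, cheeks from y = -125 to -200.
- press_lever (a joint): Angle of the press lever: 0 lowered (lying along the box over the flap, its rubber foot on the flap, which then cannot open), 1.65 rad fully raised, upright and clear of the flap. It stays where it is left (about 1.2 N at the tip to move it).
- lever_tip (a point): Middle of the lever's black grip (34 mm long, 14 x 14 mm thick; this point is 85 mm from the pivot, the grip reaches from 66 to 100 mm). Lowered: box frame (-50, -75, 97) mm, that is 20 mm above the flap. Can be pinched across the box's y from above and led round in an arc.
- lever_pivot (a point): Pivot of the lever (fixed), box frame (-135, -75, 97) mm; the axis runs along the box's y, the tip rises as the angle grows and at 1.57 rad stands straight above the pivot.
- teether_ring: White silicone ring teether, 80 mm outside, 48 mm hole, 16 mm thick, lying flat. To be sterilised; may be absent. Origin under its centre.
- brush: White plastic brush lying on its back, 142 mm long along its x: handle 20 mm wide, 16 mm thick from x = -75 to +15 mm, head 52 x 36 x 26 mm from there to +67 mm. To be sterilised; may be absent. Origin on its underside, near its balance point.
- rattle: White plastic rattle like a dumb-bell, 110 mm long along its x: two blocks 28 x 40 x 32 mm joined by a bar 18 mm thick, 54 mm long, its centre 16 mm up. To be sterilised; may be absent. Origin under its middle.
- teether_bone: White flat bone-shaped teether, 114 mm long along its x, 56 mm wide at the ends, 20 mm at the waist, 16 mm thick. To be sterilised; may be absent. Origin under its middle.
- car: Toy car of beech, 105 x 68 x 58 mm, on four turning wheels. Bystander. Origin under its middle.
- lotion: Plain lotion bottle, 54 mm across, 150 mm tall. Bystander. Origin under its centre.
- cream_jar: Low pale jar, 68 mm across, 55 mm tall. Bystander. Origin under its centre.
- beaker: Open cup, 72 mm across, 85 mm tall. Bystander. Origin under its centre.
- board_book: Square book lying flat, 150 x 150 x 22 mm. Bystander. Origin under its centre.
- wipes_tub: White tub, 190 x 110 x 75 mm. Bystander. Origin under its centre.
- oil: Amber glass bottle, 48 mm across, 120 mm tall. Bystander. Origin under its centre.

How it is judged:
By the outcome, as a careful person would: the job done as asked, in the order asked, and still so for the second after the job is handed in, with the robot touching nothing.
Of teether_ring, brush, rattle, teether_bone only 3 to 4 are there at a start; the rules pass over those that are not, and their reading is None.
At some moment in a run one of teether_ring, brush, rattle, teether_bone may be knocked a few centimetres aside while the robot is not near it.
Once in a run the grip may slacken for a moment while it holds something.
It also fails if it takes over 210 s, if anything falls off the work surface, if the arm or the gripper's body presses on something with over 40 N, if the wrist force passes 120 N, or if a joint passes its speed limit or range.

ROBOT

A 7-joint arm with a two-finger parallel gripper is mounted at the origin on the work surface. World frame = base frame: x ahead of the robot, y to its left, z up, the work surface at z = 0. Lengths are in m, angles in rad, forces in N, time in s.
With the tool pointing down it reaches from about 0.4 to 0.85 m from the base axis. Payload 4.5 kg.
Tool frame: the origin (TCP) lies on the centre line of the jaws, within the pads' length; the fingertips stand ahead of it and the grasp point (between the pads) lies 3 mm ahead of it (r.finger_overhang is the z of the fingertips in the tool frame, in m); z points along the fingers, y is the direction in which the jaws open and shut (so a half turn about z gives the same grasp; the last joint's range is limited). The gripper opens to 88 mm and grips with 3 to 60 N. Pads are 18 mm wide; open, the fingers measure 123 mm over their backs; the gripper's body (75 mm by 187 mm) begins 45 mm behind the grasp point.
Start: joints at [-1.264, 0.689, -0.195, 1.565, 0.157, 0.902, -0.215], TCP at [0.168, 0.602, 0.261] pointing down, gripper open.
Joint ranges: [-3.01, 3.01], [-0.46, 2.08], [-1.47, 1.51], [0.13, 2.56], [-1, 4.14], [0.04, 2.09], [-2.66, 2.66]. Speed limits (rad/s): [2.57, 2.57, 3.14, 3.14, 3.14, 3.14, 3.14].

INTERFACE

Orientations are given as a unit quaternion [x, y, z, w].
In Python, from plant import get_state, snapshot, camera_model, workorder, boxes_of, mark_of, r gives the robot as it stands.
- The arm moves only by the tool jog_arm, never from a script. Its argument "rows" is a list of rows, each a list of 2 entries, a list of its own where there are three numbers: the shift along the tool's x, y, z normalised to -1 to 1, where 1 is 75 cm, then the turn about the tool's z normalised to -1 to 1, where 1 is 2 rad. A call has 1 to 20 rows; each row is the pose to reach, as a shift and turn from the pose commanded when the call began, along the tool's axes at that moment; what a row does not reach only later rows make up. A row lasts 1/12 s, in which the tool goes at most 41.7 mm and 7.16 degrees, less where a joint would pass 70% of its speed; a pose out of reach is approached as far as the arm can. A call with a number of a shift or a turn outside -1 to 1 is refused whole. A call with a gripper value outside its range is refused whole. "gripper" is the finger opening in mm, from 0 to 88.1, set as the call begins (left out, the last holds). The fingers move at their own pace and stop on an object; "newtons" is the grip in N (left out, the last holds). Time passes only in rows, so rows that repeat a pose let the fingers close. It gives the time, the measured TCP pose, the force and the opening at its end, in the units of the state.
- get_state(): the state, without advancing time (a new reading comes with each control period).
- snapshot(name): name is "scene" or "top" or "wrist"; returns the picture (420x560x3 uint8, red, green, blue); there is no depth.
- camera_model(name): a dict with "mtx" (3x3 intrinsics, pixels), "extrinsics" (4x4, takes a point from camera to world coordinates); the wrist camera has in their place "T_tool_cam" (4x4, takes a point from camera to tool coordinates, whose origin is the TCP and whose axes are the flange's). Camera axes: x right, y up, looking along -z (the intrinsics and any distortion apply to the point x, -y, -z); pixel columns grow to the right and rows downward; lengths in m; the calibration is good to about 2 mm. A picture is of the moment at which its call begins: read the wrist's pose just before it. camera_model takes no time and is no camera call.
- workorder.finish_job(): hands the job in, once; it reports no verdict.
Trained networks look in the newest picture that a camera, given by its name, has taken for a name from the list of things; names that differ only in an ending like _2 or _b are one class to them, and where a whole thing is asked for, a point or a joint stands for the part that bears it (a point fixed in the world has none). Each returns a list of dicts, best first, with "p" (0 to 1); they miss things now and then, are a little off and sometimes report something else, mostly with a low value. They report only what shows in the picture. A call takes as long as a camera call.
- boxes_of(thing, camera): "rect" ([left, top, right, bottom] in pixels, round what is visible of it).
- mark_of(thing, camera): "pixel" ([row, column] in pixels: a listed point, or the origin of a listed thing).
The state is a dict: "clock": time; "q": joint angles; "qd": joint speeds; "joint_torque": joint torques, N m; "tool_pos": TCP position; "eef_rot": TCP orientation; "contact_force": force on the tool from outside, world axes, zero at the start; "moment": the same for the moment, N m; "opening": opening from 0.0 (shut) to 1.0 (fully open).
Only numpy, scipy, OpenCV 4.12 (cv2) and the standard library are available. Lean on these libraries where they do the work, as an engineer would, in place of code of your own. Each camera call takes 0.05 s, during which the arm holds its last target.

## Working session

There is one attempt and no reset: what is moved stays moved. The work goes in short steps, Python scripts to look and compute and a tool call to move; the robot and the scene stay as the last step left them, time stands still between calls to the robot, and variables do not carry over. Pictures are saved under pics/ and viewed, and the job is handed in when it is done.

Besides the shell and the picture viewer there is one more tool, called after "Call:" as name(argument=value, ...) on one line, values as JSON. jog_arm: Moves the arm, as the interface text tells. Scaled input: -1 to 1 covers 75 cm each way for a shift and 2 rad each way for a turn. Its arguments: {"type":"object","properties":{"rows":{"type":"array"},"gripper":{"type":"number"},"newtons":{"type":"number"}},"required":["rows"]}

```bash
ls -la; mkdir -p pics; python3 - <<'E'
from plant import *
import cv2,numpy as np
print(get_state()); print(r.finger_overhang)
for n in ("scene","top","wrist"):
    im=snapshot(n); cv2.imwrite(f"pics/{n}0.png",im[:,:,::-1]); print(n,camera_model(n))
E
```

```text
total 12
drwxr-xr-x  3 agent agent 4096 Dec  7 02:07 .
drwxr-xr-x 23 root  root  4096 Dec  7 02:07 ..
drwxr-xr-x  2 agent agent 4096 Dec  7 02:07 pics
{'clock': 0.0, 'q': array([-1.26421107,  0.69001152, -0.1945448 ,  1.5663309 ,  0.15735228,
        0.9024854 , -0.21509523]), 'qd': array([ 7.86858594e-06, -1.26699418e-04, -1.09963217e-03,  1.04170351e-04,
        1.23961202e-03, -1.00835846e-03, -2.08869672e-04]), 'joint_torque': array([-5.54630049e-05, -5.27572346e+01, -1.26685616e+00, -1.53426486e+01,
       -5.25924959e-02,  6.58470657e-03,  1.82171416e-04]), 'tool_pos': array([0.16826684, 0.60131699, 0.2598971 ]), 'eef_rot': array([ 1.35898857e-01,  9.90722291e-01, -9.16439435e-04, -5.05177182e-05]), 'contact_force': array([ 0.15900392, -0.45985526, -0.13094227]), 'moment': array([-0.02133419,  0.04887049,  0.02514702]), 'opening': 1.0019389999895227}
0.022
scene {'mtx': array([[434.92706663,   0.        , 276.8220832 ],
       [  0.        , 434.92706663, 213.21213217],
       [  0.        ,   0.        ,   1.        ]]), 'extrinsics': array([[ 0.23143246, -0.55159227,  0.80136
[... 455 characters left out ...]
0.99945844, -0.03085102, -0.01144723, -0.00688761],
       [-0.01635605,  0.16389419,  0.98634232,  1.67612536],
       [ 0.        ,  0.        ,  0.        ,  1.        ]])}
wrist {'mtx': array([[306.48886056,   0.        , 283.55026962],
       [  0.        , 306.48886056, 209.33161652],
       [  0.        ,   0.        ,   1.        ]]), 'T_tool_cam': array([[ 1.14253271e-04,  9.63800384e-01,  2.66624841e-01,
         6.84469113e-02],
       [ 9.99999839e-01, -2.58449295e-04,  5.05730365e-04,
         2.90405294e-04],
       [ 5.56332122e-04,  2.66624740e-01, -9.63800259e-01,
        -1.22989962e-01],
       [ 0.00000000e+00,  0.00000000e+00,  0.00000000e+00,
         1.00000000e+00]])}
```

View pics/scene0.png

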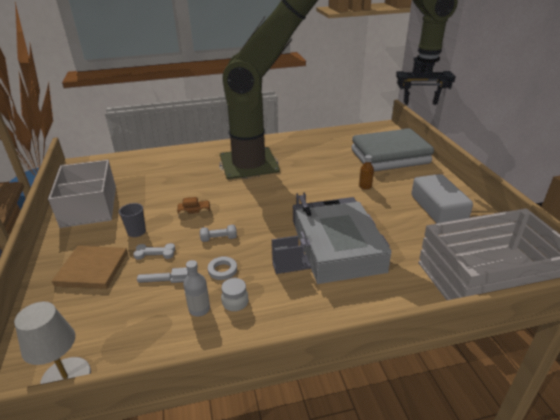

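View pics/top0.png

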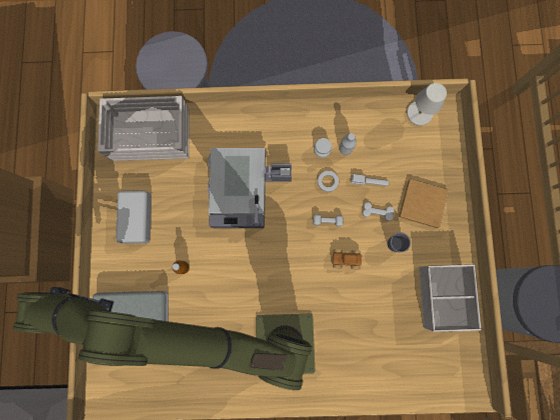

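View pics/wrist0.png

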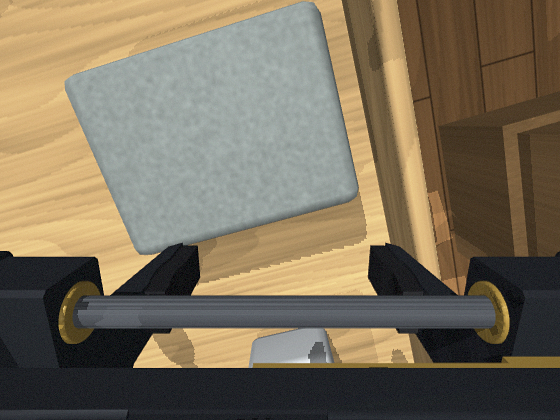

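```bash
cat > h.py <<'E'
from plant import *
import cv2,numpy as np
from scipy.spatial.transform import Rotation as R
from scipy.optimize import least_squares
def T_of(n):
    m=camera_model(n)
    if n=="wrist":
        s=get_state();T=np.eye(4);T[:3,:3]=R.from_quat(s["eef_rot"]).as_matrix();T[:3,3]=s["tool_pos"]
        return m["mtx"],T@m["T_tool_cam"]
    return m["mtx"],m["extrinsics"]
def proj(p,K,T):
    c=(np.atleast_2d(p)-T[:3,3])@T[:3,:3]; u=c*[1,-1,-1]
    u=u@K.T; return u[:,:2]/u[:,2:]   # col,row
def back(px,z,K,T): # col,row
    d=np.linalg.inv(K)@[px[0],px[1],1]; d=T[:3,:3]@(d*[1,-1,-1])
    return T[:3,3]+d*(z-T[2,3])/d[2]
def shot(n,f=None):
    k=T_of(n); im=snapshot(n)
    if f: cv2.imwrite(f"pics/{f}.png",im[:,:,::-1])
    return k,im
def local(target):  # world delta -> tool-axis shift normalised
    s=get_state(); return R.from_quat(s["eef_rot"]).inv().apply(np.array(target)-s["tool_pos"])/0.75
E
python3 - <<'E'
from h import *
out={}
for n in ("top","scene"):
    k,im=shot(n)
    for t in ["steriliser","flap_edge","flap_hinge","hook_pad","lever_tip","lever_pivot","teether_ring","brush","rattle","teether_bone","car","lotion","cream_jar","beaker","board_book","wipes_tub","oil"]:
        z={"flap_edge":.077,"flap_hinge":.07,"hook_pad":.062,"lever_tip":.097,"lever_pivot":.097}.get(t,0)
        for d in mark_of(t,n)[:2]:
            row,col=d["pixel"]; print(n,t,round(d["p"],2),np.round([col,row]),np.round(back((col,row),z,*k),3))
print(get_state()["clock"])
E
```

```text
top steriliser 0.71 [238. 186.] [0.581 0.16  0.   ]
top flap_edge 0.6 [263. 180.] [0.585 0.059 0.077]
top flap_edge 0.24 [370. 181.] [ 0.57  -0.326  0.077]
top flap_hinge 0.82 [208. 183.] [0.583 0.261 0.07 ]
top hook_pad 0.66 [322. 148.] [ 0.703 -0.161  0.062]
top hook_pad 0.64 [284. 169.] [ 0.627 -0.015  0.062]
top lever_tip 0.55 [252. 199.] [0.512 0.099 0.097]
top lever_pivot 0.91 [257. 223.] [0.425 0.083 0.097]
top teether_ring 0.54 [330. 183.] [ 0.58  -0.193  0.   ]
top brush 0.7 [370. 183.] [ 0.578 -0.341  0.   ]
top rattle 0.66 [185. 265.] [0.287 0.362 0.   ]
top rattle 0.62 [328. 217.] [ 0.453 -0.177  0.   ]
top teether_bone 0.77 [375. 215.] [ 0.454 -0.354  0.   ]
top car 0.69 [343. 258.] [ 0.296 -0.224  0.   ]
top lotion 0.66 [345. 148.] [ 0.719 -0.256  0.   ]
top lotion 0.65 [187. 266.] [0.284 0.355 0.   ]
top beaker 0.72 [393. 242.] [ 0.351 -0.414  0.   ]
top board_book 0.92 [422. 202.] [ 0.498 -0.534  0.   ]
top wipes_tub 0.68 [140. 219.] [0.465 0.532 0.   ]
top oil 0.52 [187. 265.] [0.287 0.355 0.   ]
scene steriliser 0.85 [336. 244.] [0.564 0.159 0.   ]
scene flap_edge 0
[... 264 characters left out ...]
vot 0.9 [301. 198.] [0.437 0.085 0.097]
scene lever_pivot 0.42 [284. 247.] [ 0.653 -0.021  0.097]
scene teether_ring 0.77 [219. 270.] [ 0.588 -0.191  0.   ]
scene brush 0.73 [168. 280.] [ 0.594 -0.33   0.   ]
scene teether_bone 0.68 [157. 254.] [ 0.473 -0.358  0.   ]
scene teether_bone 0.19 [337. 243.] [0.558 0.163 0.   ]
scene car 0.64 [195. 211.] [ 0.28  -0.233  0.   ]
scene lotion 0.58 [201. 309.] [ 0.72  -0.252  0.   ]
scene cream_jar 0.96 [239. 304.] [ 0.726 -0.158 -0.   ]
scene beaker 0.63 [138. 230.] [ 0.34  -0.415  0.   ]
scene board_book 0.68 [ 93. 270.] [ 0.496 -0.533  0.   ]
scene wipes_tub 0.17 [156. 253.] [ 0.467 -0.362  0.   ]
scene oil 0.88 [366. 189.] [0.298 0.365 0.   ]
1.95
```

```bash
cat >> h.py <<'E'
BP={"flap_edge":(20,-100,77),"flap_hinge":(20,100,70),"hook_pad":(60,-176,62),"lever_tip":(-50,-75,97),"lever_pivot":(-135,-75,97),"steriliser":(0,0,0)}
def fitbox(obs,x0=(.57,.16,0)):  # obs list (name,(col,row),K,T)
    def f(v):
        return np.concatenate([(proj(bw(BP[n],v),K,T)[0]-px) for n,px,K,T in obs])
    s=least_squares(f,x0,loss="soft_l1"); return s.x,s.fun.reshape(-1,2)
def bw(p,v):
    p=np.array(p)/1000; return np.append(R.from_euler("z",v[2]).as_matrix()[:2,:2]@p[:2]+v[:2],p[2])
E
python3 - <<'E'
from h import *
obs=[]
o={"top":dict(steriliser=(238,186),flap_edge=(263,180),flap_hinge=(208,183),hook_pad=(284,169),lever_tip=(252,199),lever_pivot=(257,223)),
"scene":dict(steriliser=(336,244),flap_edge=(304,232),flap_hinge=(373,226),hook_pad=(283,248),lever_tip=(308,213),lever_pivot=(301,198))}
for n in o:
    k=T_of(n)
    for t in o[n]: obs.append((t,np.array(o[n][t]),*k))
v,res=fitbox(obs); print(v,res.round(1))
for p in BP: print(p,bw(BP[p],v).round(3))
im=snapshot("top").copy()
s=get_state();print(R.from_quat(s["eef_rot"]).as_matrix().round(3),s["clock"])
cv2.imwrite("pics/topz.png",cv2.resize(im[120:280,190:430],None,fx=3.3,fy=3.3,interpolation=cv2.INTER_CUBIC)[:,:,::-1])
E
```

```text
[ 0.5646254   0.15977325 -0.0149122 ] [[ 0.   4.4]
 [ 0.3  0.4]
 [ 0.8 -1.3]
 [ 0.   1.3]
 [ 4.2 -0.5]
 [-0.6 -0.9]
 [ 0.5  0.3]
 [ 2.1  0.6]
 [ 0.5 -1.8]
 [-0.2  2. ]
 [-0.  -1.5]
 [-0.7 -1.9]]
flap_edge [0.583 0.059 0.077]
flap_hinge [0.586 0.259 0.07 ]
hook_pad [ 0.622 -0.017  0.062]
lever_tip [0.514 0.086 0.097]
lever_pivot [0.429 0.087 0.097]
steriliser [0.565 0.16  0.   ]
[[-0.963  0.269  0.   ]
 [ 0.269  0.963  0.   ]
 [ 0.     0.    -1.   ]] 2.0
```

View pics/topz.png

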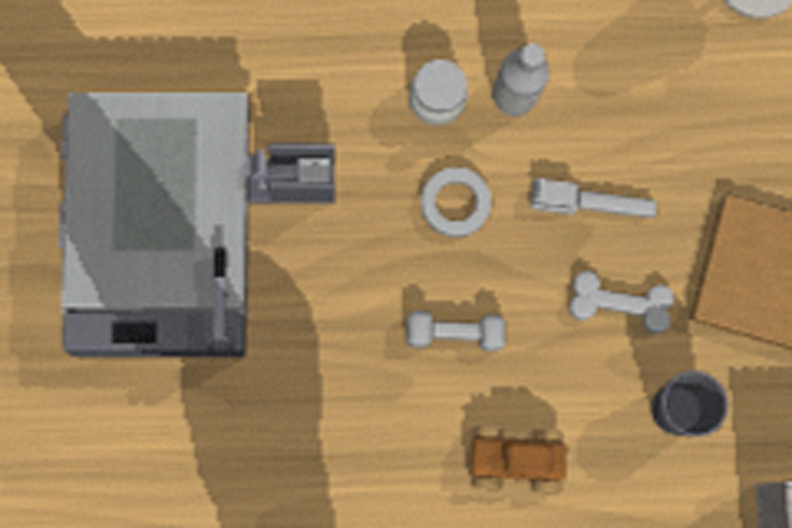

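Call:
jog_arm(rows=[[[-0.6,-0.51,0],-0.128],[[-0.6,-0.51,0],-0.128],[[-0.6,-0.51,0],-0.128],[[-0.6,-0.51,0],-0.128],[[-0.6,-0.51,0],-0.128],[[-0.6,-0.51,0],-0.128],[[-0.6,-0.51,0],-0.128],[[-0.6,-0.51,0],-0.128],[[-0.6,-0.51,0],-0.128],[[-0.6,-0.51,0],-0.128],[[-0.6,-0.51,0],-0.128],[[-0.6,-0.51,0],-0.128],[[-0.6,-0.51,0],-0.128],[[-0.6,-0.51,0],-0.128],[[-0.6,-0.51,0],-0.128],[[-0.6,-0.51,0],-0.128],[[-0.6,-0.51,0],-0.128],[[-0.6,-0.51,0],-0.128]], gripper=40)

```text
clock: 3.5
tool_pos: [0.4977, 0.1144, 0.2608]
eef_rot: [0.007, 1.0, 0.001, -0.0]
contact_force: [0.3, 0.6, 1.2]
opening: 0.455
```

```bash
cat > look.py <<'E'
import sys
from h import *
name=sys.argv[1]
k,im=shot("wrist",name)
obs=[]
for t in ["lever_tip","lever_pivot","flap_edge","hook_pad"]:
    for d in mark_of(t,"wrist")[:2]:
        row,col=d["pixel"]; print(t,round(d["p"],2),[round(col),round(row)],back((col,row),BP[t][2]/1000,*k).round(4))
s=get_state();print(s["clock"],s["tool_pos"].round(4),R.from_quat(s["eef_rot"]).as_matrix().round(3).tolist())
E
python3 look.py w1
```

```text
lever_tip 0.88 [254, 214] [0.5124 0.0858 0.097 ]
lever_pivot 0.72 [253, 122] [0.427  0.0885 0.097 ]
lever_pivot 0.62 [44, 139] [ 0.4389 -0.1026  0.097 ]
flap_edge 0.96 [229, 273] [0.5856 0.0538 0.077 ]
hook_pad 0.5 [254, 124] [0.4281 0.0856 0.062 ]
3.75 [0.4981 0.1136 0.2608] [[-1.0, 0.014, -0.0], [0.014, 1.0, 0.0], [0.0, 0.0, -1.0]]
```

View pics/w1.png

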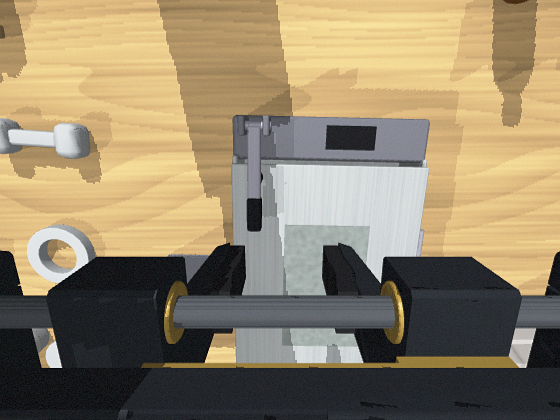

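Call:
jog_arm(rows=[[[-0.0205,-0.0365,0.05],0],[[-0.0205,-0.0365,0.1],0],[[-0.0205,-0.0365,0.13],0],[[-0.0205,-0.0365,0.16],0],[[-0.0205,-0.0365,0.18],0],[[-0.0205,-0.0365,0.195],0],[[-0.0205,-0.0365,0.205],0],[[-0.0205,-0.0365,0.209],0],[[-0.0205,-0.0365,0.209],0],[[-0.0205,-0.0365,0.209],0]])

```text
clock: 4.58
tool_pos: [0.5139, 0.085, 0.1044]
eef_rot: [0.008, 1.0, 0.0, 0.0]
contact_force: [-0.7, 0.2, 0.7]
opening: 0.453
```

```bash
python3 look.py w2
```

```text
lever_tip 0.71 [280, 276] [0.5143 0.0834 0.097 ]
lever_pivot 0.65 [291, 80] [0.4286 0.0896 0.097 ]
flap_edge 0.68 [241, 369] [0.5856 0.0585 0.077 ]
4.8333 [0.514  0.0847 0.1046] [[-1.0, 0.017, 0.001], [0.017, 1.0, 0.0], [-0.001, 0.0, -1.0]]
```

View pics/w2.png

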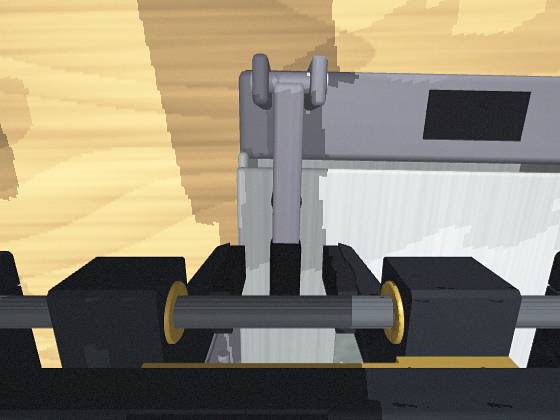

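Call:
jog_arm(rows=[[[0,0.0015,0],0],[[0,0.0015,0],0],[[0,0.0015,0],0],[[0,0.0015,0],0],[[0,0.0015,0],0],[[0,0.0015,0],0],[[0.0013,0.0015,-0.0169],0],[[0.0051,0.0015,-0.0335],0]], gripper=8, newtons=15)

```text
clock: 5.5
tool_pos: [0.51, 0.0857, 0.1289]
eef_rot: [0.009, 1.0, -0.0, -0.0]
contact_force: [1.1, 0.5, -2.7]
opening: 0.156
```

Call:
jog_arm(rows=[[[0.0062,0,-0.0158],0],[[0.0147,0,-0.0305],0],[[0.0253,0,-0.0437],0],[[0.0378,0,-0.0553],0],[[0.0518,0,-0.0648],0],[[0.0671,0,-0.0721],0],[[0.0834,0,-0.0771],0],[[0.1002,0,-0.0795],0],[[0.1138,0,-0.0797],0],[[0.1138,0,-0.0797],0],[[0.1138,0,-0.0797],0]])

```text
clock: 6.42
tool_pos: [0.4236, 0.0885, 0.1899]
eef_rot: [0.007, 1.0, 0.001, 0.0]
contact_force: [-2.2, 3.3, 12.7]
opening: 0.158
```

```bash
python3 look.py w3; python3 -c "
from h import *
k,im=shot('scene'); cv2.imwrite('pics/s3.png',cv2.resize(im[130:310,200:440],None,fx=3,fy=3)[:,:,::-1])"
```

```text
lever_tip 0.88 [284, 274] [0.4666 0.0884 0.097 ]
lever_pivot 0.78 [286, 224] [0.4267 0.0904 0.097 ]
6.6667 [0.4238 0.0885 0.1899] [[-1.0, 0.015, 0.0], [0.015, 1.0, 0.001], [-0.0, 0.001, -1.0]]
```

View pics/s3.png

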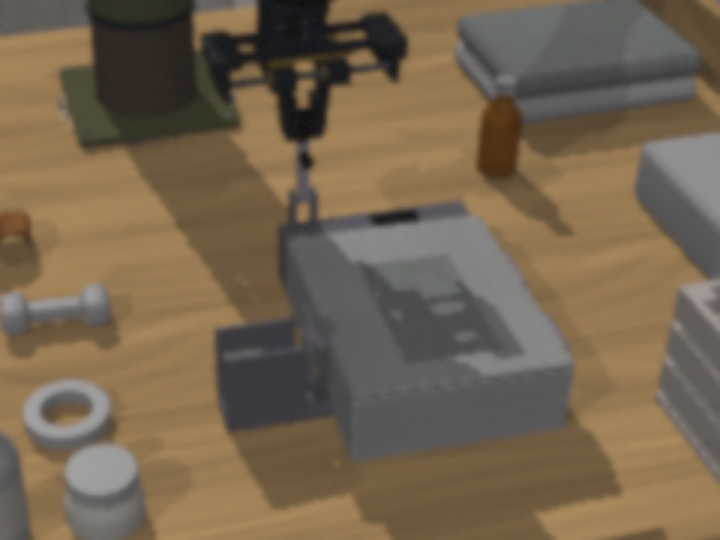

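View pics/w3.png

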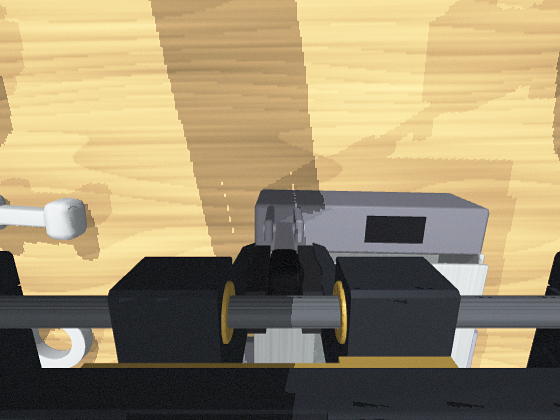

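Call:
jog_arm(rows=[[[0,0,0],0],[[0,0,0],0],[[0,0,0],0],[[0,0,-0.04],0],[[0,0,-0.08],0],[[0,0,-0.1],0],[[-0.04,-0.02,-0.1],0],[[-0.29,-0.153,-0.1],0],[[-0.29,-0.153,-0.1],0],[[-0.29,-0.153,-0.1],0],[[-0.29,-0.153,-0.1],0],[[-0.29,-0.153,-0.1],0],[[-0.29,-0.153,-0.1],0],[[-0.29,-0.153,-0.1],0],[[-0.29,-0.153,-0.1],0],[[-0.29,-0.153,-0.1],0]], gripper=40)

```text
clock: 8.05
tool_pos: [0.6384, -0.0298, 0.2635]
eef_rot: [0.007, 1.0, 0.0, -0.001]
contact_force: [0.5, -0.3, -0.7]
opening: 0.454
```

```bash
python3 look.py w4; python3 -c "
from h import *
k,im=shot('scene'); cv2.imwrite('pics/s4.png',cv2.resize(im[130:310,200:440],None,fx=3,fy=3)[:,:,::-1])"
```

```text
lever_tip 0.66 [184, 242] [ 0.6829 -0.1306  0.097 ]
lever_tip 0.26 [39, 145] [ 0.5845 -0.2555  0.097 ]
flap_edge 0.82 [372, 139] [0.5841 0.0581 0.077 ]
hook_pad 0.72 [290, 174] [ 0.6199 -0.0228  0.062 ]
8.3 [ 0.6394 -0.0304  0.2642] [[-1.0, 0.016, -0.0], [0.016, 1.0, -0.0], [0.0, -0.0, -1.0]]
```

View pics/s4.png

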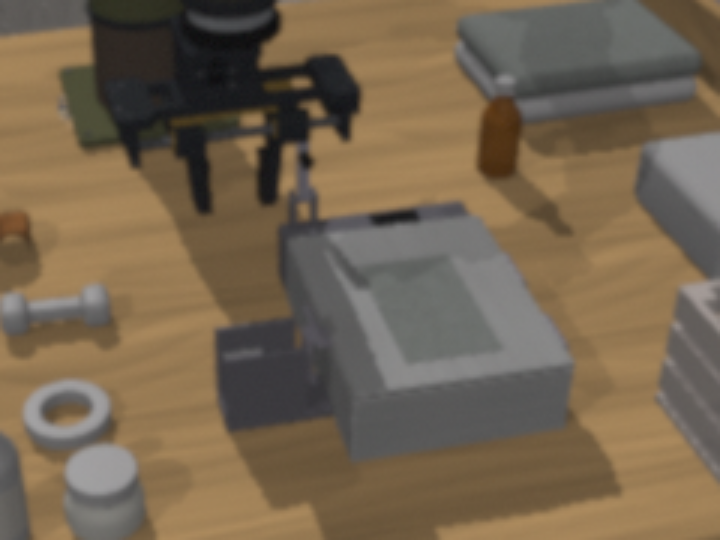

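View pics/w4.png

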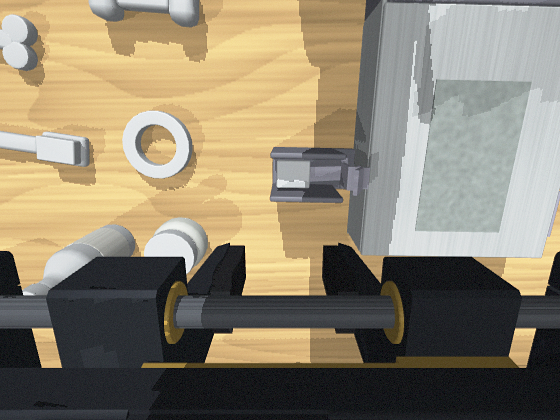

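Call:
jog_arm(rows=[[[0.0252,-0.001,0.03],0],[[0.0252,-0.001,0.06],0],[[0.0252,-0.001,0.09],0],[[0.0252,-0.001,0.12],0],[[0.0252,-0.001,0.15],0],[[0.0252,-0.001,0.17],0],[[0.0252,-0.001,0.19],0],[[0.0252,-0.001,0.205],0],[[0.0252,-0.001,0.215],0],[[0.0252,-0.001,0.225],0],[[0.0252,-0.001,0.225],0]], gripper=0)

```text
clock: 9.27
tool_pos: [0.6205, -0.0314, 0.0941]
eef_rot: [0.008, 1.0, -0.0, -0.001]
contact_force: [-0.1, 0.8, 0.3]
opening: 0.003
```

```bash
python3 look.py w5
```

```text
flap_edge 0.6 [472, 191] [0.5835 0.0573 0.077 ]
hook_pad 0.85 [306, 248] [ 0.6172 -0.0188  0.062 ]
9.5167 [ 0.6216 -0.0315  0.0959] [[-1.0, 0.017, 0.002], [0.017, 1.0, 0.0], [-0.002, 0.0, -1.0]]
```

View pics/w5.png

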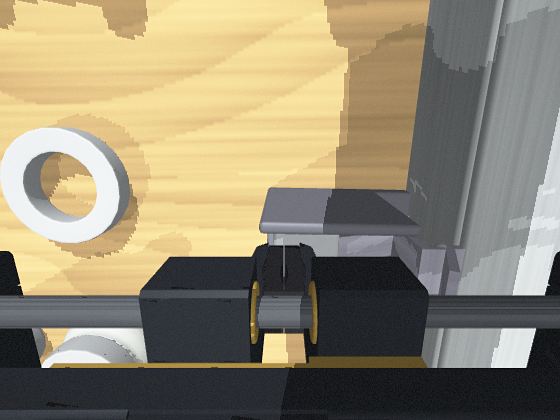

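Call:
jog_arm(rows=[[[0,0,0.01],0],[[0,0,0.018],0],[[0,0,0.024],0],[[0,0,0.03],0],[[0,0,0.034],0],[[0,0,0.037],0],[[0,0,0.037],0],[[0,0,0.037],0]])

```text
clock: 10.18
tool_pos: [0.6211, -0.0324, 0.0674]
eef_rot: [0.009, 1.0, -0.001, -0.0]
contact_force: [-0.6, -4.2, 3.8]
opening: 0.007
```

```bash
python3 look.py w6
```

```text
lever_pivot 0.23 [108, 358] [ 0.6338 -0.0965  0.097 ]
10.4333 [ 0.6211 -0.0317  0.0676] [[-1.0, 0.017, 0.0], [0.017, 1.0, -0.0], [-0.0, -0.0, -1.0]]
```

View pics/w6.png

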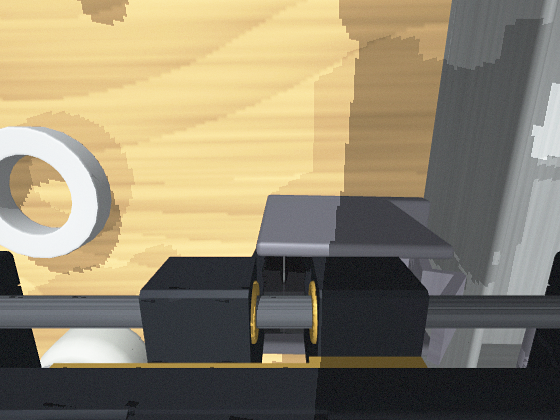

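Call:
jog_arm(rows=[[[0,0,0],0],[[0,0,0],0],[[0,0,0],0],[[0,0,0],0]])

```text
clock: 10.77
tool_pos: [0.6211, -0.0316, 0.0674]
eef_rot: [0.008, 1.0, -0.0, 0.0]
contact_force: [0.0, -4.5, 3.4]
opening: 0.006
```

```bash
python3 -c "
from h import *
k,im=shot('scene'); cv2.imwrite('pics/s7.png',cv2.resize(im[130:310,200:440],None,fx=3,fy=3)[:,:,::-1])"
```

```text
(no output)
```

View pics/s7.png

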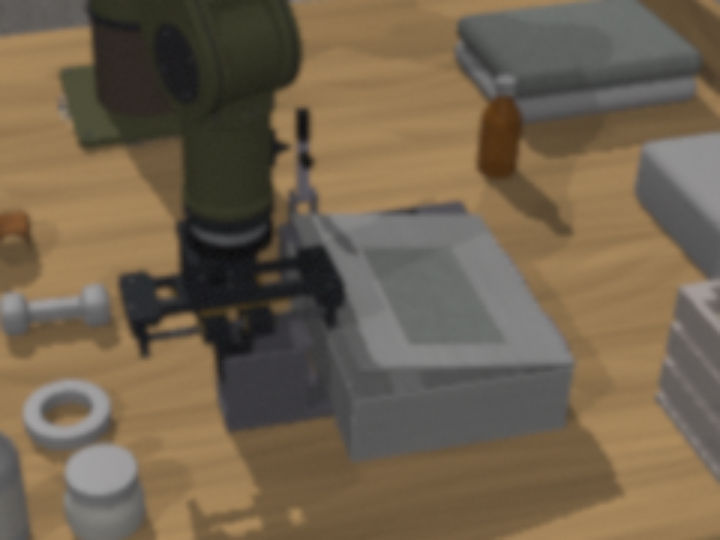

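Call:
jog_arm(rows=[[[0,-0.006,0],0],[[0,-0.012,0],0],[[0,-0.017,0],0],[[0,-0.017,0],0],[[0,-0.017,0],0],[[0,-0.017,0],0],[[0,-0.017,0],0]])

```text
clock: 11.4
tool_pos: [0.6208, -0.0444, 0.0673]
eef_rot: [0.008, 1.0, -0.0, -0.0]
contact_force: [0.5, -1.2, 1.5]
opening: 0.003
```

```bash
python3 -c "
from h import *
k,im=shot('scene'); cv2.imwrite('pics/s8.png',cv2.resize(im[130:310,200:440],None,fx=3,fy=3)[:,:,::-1])"
```

```text
(no output)
```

View pics/s8.png

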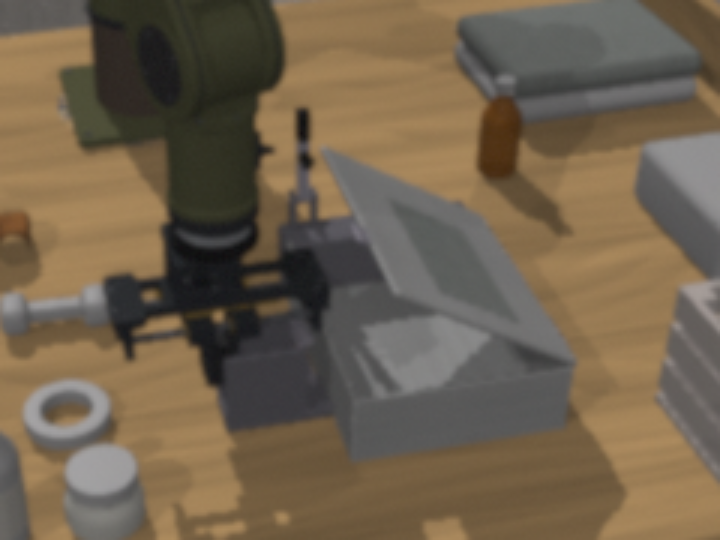

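Call:
jog_arm(rows=[[[0,0,-0.05],0],[[0,0,-0.1],0],[[0,0,-0.15],0],[[-0.031,-0.28,-0.35],0],[[-0.031,-0.28,-0.35],0],[[-0.031,-0.28,-0.35],0],[[-0.031,-0.28,-0.35],0],[[-0.031,-0.28,-0.35],0],[[-0.031,-0.28,-0.35],0],[[-0.031,-0.28,-0.35],0],[[-0.031,-0.28,-0.35],0],[[-0.031,-0.28,-0.35],0],[[-0.031,-0.28,-0.35],0]], gripper=60)

```text
clock: 12.53
tool_pos: [0.6402, -0.2515, 0.3281]
eef_rot: [0.007, 1.0, 0.002, -0.001]
contact_force: [1.0, 0.1, 0.5]
opening: 0.684
```

```bash
cat > items.py <<'E'
import sys
from h import *
k,im=shot("wrist",sys.argv[1])
for t in ["teether_ring","brush","rattle","teether_bone"]:
    for d in mark_of(t,"wrist")[:2]:
        row,col=d["pixel"]; print(t,round(d["p"],2),[round(col),round(row)],back((col,row),0,*k).round(4))
# white segmentation with cv2
hsv=cv2.cvtColor(im,cv2.COLOR_RGB2HSV)
m=((hsv[:,:,1]<40)&(hsv[:,:,2]>110)).astype(np.uint8); m[245:]=0
m=cv2.morphologyEx(m,cv2.MORPH_CLOSE,np.ones((5,5)))
n,l,st,c=cv2.connectedComponentsWithStats(m)
for i in range(1,n):
    if st[i,4]<300: continue
    cs,_=cv2.findContours((l==i).astype(np.uint8),cv2.RETR_EXTERNAL,cv2.CHAIN_APPROX_NONE)
    pts=np.array([back(p,0.012,*k)[:2] for p in cs[0][:,0].astype(float)])
    (cx,cy),(w,h),a=cv2.minAreaRect((pts*1000).astype(np.float32)); 
    if w<h: w,h,a=h,w,a+90
    print("blob",c[i].round(),"ctr",round(cx),round(cy),"mean",(pts.mean(0)*1000).round(),"size",round(w),round(h),"axis deg",round(a%180,1))
s=get_state();print(s["clock"],s["tool_pos"].round(4),R.from_quat(s["eef_rot"]).as_matrix().round(3).tolist())
E
python3 items.py w9
```

```text
teether_ring 0.76 [336, 140] [ 0.5934 -0.1747  0.    ]
brush 0.56 [224, 136] [ 0.585  -0.3353  0.    ]
rattle 0.87 [338, 20] [ 0.4406 -0.1773  0.    ]
rattle 0.56 [279, 226] [ 0.7231 -0.2586  0.    ]
teether_bone 0.82 [197, 48] [ 0.4712 -0.3642  0.    ]
blob [345.  14.] ctr 440 -172 mean [ 437. -171.] size 113 37 axis deg 89.3
blob [194.  43.] ctr 468 -363 mean [ 468. -364.] size 113 54 axis deg 77.5
blob [544. 166.] ctr 611 106 mean [611. 120.] size 257 65 axis deg 12.6
blob [333. 138.] ctr 590 -181 mean [ 590. -181.] size 79 78 axis deg 117.1
blob [226. 138.] ctr 586 -339 mean [ 587. -336.] size 141 35 axis deg 80.1
blob [470. 162.] ctr 627 22 mean [626.  20.] size 67 32 axis deg 86.9
blob [342. 225.] ctr 715 -162 mean [ 720. -163.] size 75 66 axis deg 89.2
blob [280. 228.] ctr 719 -258 mean [ 725. -257.] size 63 57 axis deg 89.2
12.7833 [ 0.6405 -0.2531  0.3291] [[-1.0, 0.015, -0.001], [0.015, 1.0, 0.001], [0.001, 0.001, -1.0]]
```

View pics/w9.png

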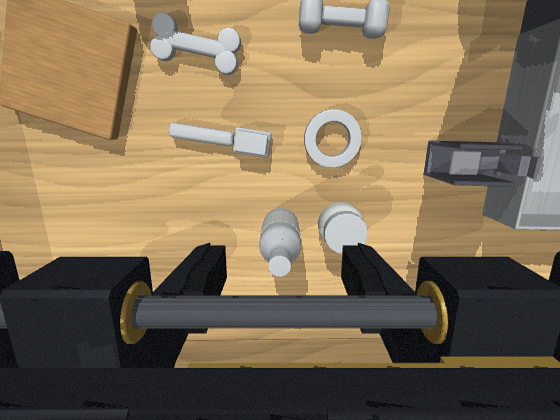

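```bash
python3 - <<'E'
from h import *
s=get_state();print(s["q"].round(2))
m=camera_model("top")
k,im=shot("top","top9")
for t in ["beaker","lotion","cream_jar","rattle","flap_edge"]:
    print(t,[(round(d["p"],2),back(d["pixel"][::-1],0,*k).round(3)) for d in mark_of(t,"top")[:2]])
    print([(d["rect"],round(d["p"],2)) for d in boxes_of(t,"top")[:1]])
E
```

```text
[ 0.49  0.74 -0.38  1.25  0.27  1.21  1.66]
beaker [(0.46, array([0.656, 0.344, 0.   ])), (0.42, array([ 0.348, -0.41 ,  0.   ]))]
[([401.7, 235.4, 409.7, 252.2], 0.55)]
lotion [(0.65, array([ 0.709, -0.249,  0.   ]))]
[]
cream_jar [(0.7, array([ 0.3  , -0.232,  0.   ])), (0.52, array([ 0.722, -0.164,  0.   ]))]
[([316.3, 137.9, 333.3, 155.5], 0.79)]
rattle [(0.75, array([ 0.45 , -0.169,  0.   ])), (0.73, array([ 0.717, -0.247,  0.   ]))]
[([315.1, 213.1, 344.7, 230.0], 0.5)]
flap_edge [(0.79, array([0.65 , 0.348, 0.   ])), (0.41, array([ 0.447, -0.176,  0.   ]))]
[([187.8, 132.6, 211.7, 211.3], 0.89)]
```

View pics/top9.png

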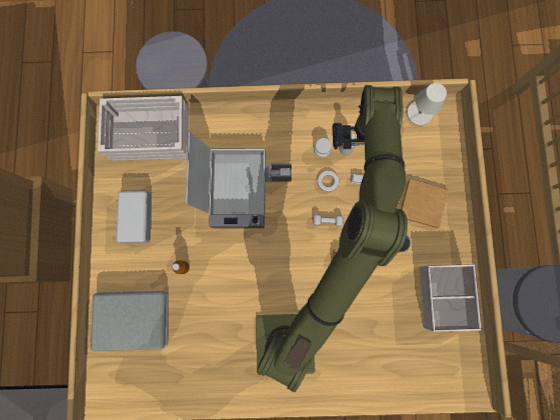

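Call:
jog_arm(rows=[[[0.111,0.094,0.24],-0.785],[[0.111,0.094,0.24],-0.785],[[0.111,0.094,0.24],-0.785],[[0.111,0.094,0.24],-0.785],[[0.111,0.094,0.24],-0.785],[[0.111,0.094,0.24],-0.785],[[0.111,0.094,0.24],-0.785],[[0.111,0.094,0.24],-0.785],[[0.111,0.094,0.24],-0.785],[[0.111,0.094,0.24],-0.785],[[0.111,0.094,0.24],-0.785],[[0.111,0.094,0.24],-0.785],[[0.111,0.094,0.24],-0.785],[[0.111,0.094,0.24],-0.785],[[0.111,0.094,0.24],-0.785]], gripper=36)

```text
clock: 14.58
tool_pos: [0.5586, -0.183, 0.1497]
eef_rot: [-0.7, 0.714, 0.0, 0.0]
contact_force: [-0.3, -0.2, -0.4]
opening: 0.41
```

```bash
python3 items.py w10
```

```text
brush 0.86 [243, 11] [ 0.5871 -0.3372  0.    ]
rattle 0.79 [409, 207] [ 0.4431 -0.1757  0.    ]
teether_bone 0.29 [240, 13] [ 0.5895 -0.3363  0.    ]
blob [238.  55.] ctr 591 -306 mean [ 591. -305.] size 73 36 axis deg 80.4
blob [388.  22.] ctr 477 -324 mean [ 476. -323.] size 55 33 axis deg 166.0
blob [ 54. 121.] ctr 740 -250 mean [ 748. -257.] size 103 76 axis deg 168.3
blob [427. 189.] ctr 435 -185 mean [ 436. -186.] size 86 44 axis deg 84.9
blob [247. 204.] ctr 591 -184 mean [ 590. -183.] size 79 75 axis deg 178.8
blob [ 91. 220.] ctr 731 -175 mean [ 722. -171.] size 102 51 axis deg 178.8
14.8333 [ 0.5586 -0.1827  0.15  ] [[-0.018, -1.0, 0.0], [-1.0, 0.018, -0.0], [0.0, -0.0, -1.0]]
```

View pics/w10.png

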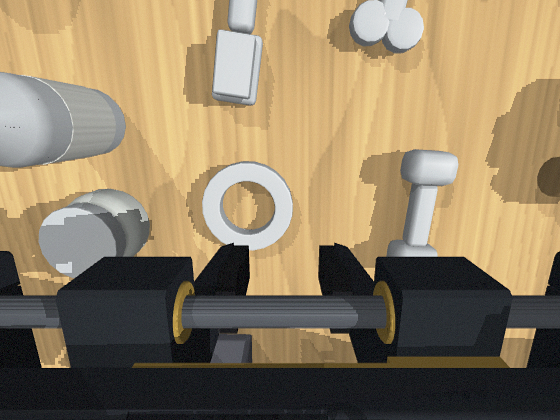

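Call:
jog_arm(rows=[[[-0.002,0,0.04],0],[[-0.002,0,0.08],0],[[-0.002,0,0.11],0],[[-0.002,0,0.135],0],[[-0.002,0,0.15],0],[[-0.002,0,0.16],0],[[-0.002,0,0.166],0],[[-0.002,0,0.166],0]])

```text
clock: 15.5
tool_pos: [0.5587, -0.1811, 0.0252]
eef_rot: [-0.701, 0.713, 0.0, -0.0]
contact_force: [-0.3, -0.7, 1.1]
opening: 0.408
```

Call:
jog_arm(rows=[[[0,0,0],0],[[0,0,0],0],[[0,0,0],0],[[0,0,0],0],[[0,0,-0.01],0],[[0,0,-0.04],0],[[0,0,-0.08],0],[[0,0,-0.12],0],[[0,0,-0.16],0],[[0,0,-0.16],0]], gripper=6, newtons=20)

```text
clock: 16.33
tool_pos: [0.5618, -0.1809, 0.1513]
eef_rot: [-0.701, 0.713, -0.004, 0.003]
contact_force: [0.5, 0.3, -1.5]
opening: 0.189
```

```bash
python3 items.py w11
```

```text
brush 0.61 [250, 13] [ 0.5868 -0.3344  0.    ]
rattle 0.78 [416, 207] [ 0.4409 -0.1742  0.    ]
blob [244.  54.] ctr 591 -305 mean [ 591. -305.] size 73 36 axis deg 80.4
blob [395.  21.] ctr 477 -324 mean [ 477. -323.] size 55 32 axis deg 164.1
blob [ 58. 117.] ctr 744 -251 mean [ 751. -258.] size 110 76 axis deg 168.1
blob [431. 188.] ctr 435 -184 mean [ 437. -185.] size 87 45 axis deg 85.3
blob [167. 217.] ctr 667 -172 mean [ 671. -168.] size 227 54 axis deg 179.2
16.5833 [ 0.5575 -0.1814  0.1442] [[-0.018, -1.0, -0.003], [-1.0, 0.018, 0.0], [0.0, 0.003, -1.0]]
```

View pics/w11.png

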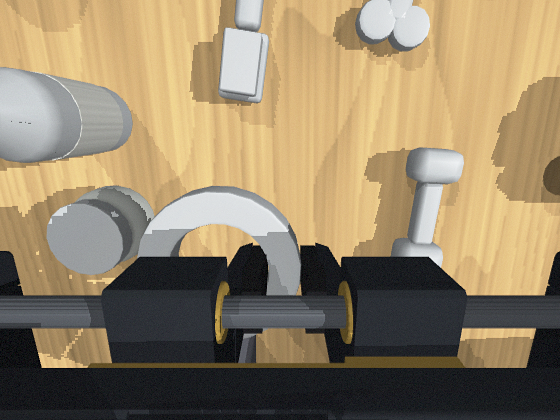

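Call:
jog_arm(rows=[[[0,0,-0.048],0],[[-0.04,-0.01,-0.048],0],[[-0.08,-0.02,-0.048],0],[[-0.12,-0.03,-0.048],0],[[-0.16,-0.04,-0.048],0],[[-0.2,-0.05,-0.048],0],[[-0.24,-0.06,-0.048],0],[[-0.28,-0.07,-0.048],0],[[-0.32,-0.08,-0.048],0],[[-0.36,-0.083,-0.048],0],[[-0.385,-0.083,-0.048],0],[[-0.402,-0.083,-0.048],0],[[-0.402,-0.083,-0.048],0],[[-0.402,-0.083,-0.048],0]])

```text
clock: 17.75
tool_pos: [0.6257, 0.1185, 0.1804]
eef_rot: [-0.701, 0.713, -0.0, -0.001]
contact_force: [0.2, -0.3, -0.8]
opening: 0.185
```

```bash
python3 look.py w12
```

```text
hook_pad 0.63 [285, 19] [ 0.6221 -0.021   0.062 ]
18.0 [0.6263 0.117  0.1811] [[-0.02, -1.0, -0.0], [-1.0, 0.02, -0.001], [0.001, 0.0, -1.0]]
```

View pics/w12.png

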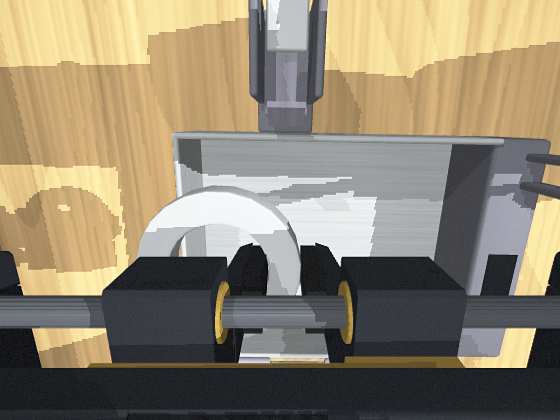

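```bash
python3 - <<'E'
from h import *
k=T_of("wrist")
for px in [(174,133),(180,139),(259,150),(497,143)]: print(px,back(px,.07,*k).round(4))
v=(.5646,.1598,-.0149)
for p in [(145,-100,70),(140,-95,70),(-100,-95,70),(60,-176,62)]: print(p,bw(p,v).round(4),proj(bw(p,v),*k).round(0))
E
```

```text
(174, 133) [0.7063 0.0531 0.07  ]
(180, 139) [0.7023 0.0575 0.07  ]
(259, 150) [0.6437 0.0668 0.07  ]
(497, 143) [0.4656 0.0652 0.07  ]
(145, -100, 70) [0.7081 0.0577 0.07  ] [[172. 139.]]
(140, -95, 70) [0.7032 0.0627 0.07  ] [[180. 146.]]
(-100, -95, 70) [0.4632 0.0663 0.07  ] [[500. 144.]]
(60, -176, 62) [ 0.622  -0.0171  0.062 ] [[286.  28.]]
```

Call:
jog_arm(rows=[[[0,0,0.04],0],[[0,0,0.08],0],[[0,0,0.11],0],[[0,0,0.14],0],[[0,0,0.165],0],[[0,0,0.18],0],[[0,0,0.19],0],[[0,0,0.196],0],[[0,0,0.196],0]])

```text
clock: 18.75
tool_pos: [0.6262, 0.1189, 0.0341]
eef_rot: [-0.701, 0.713, 0.0, -0.0]
contact_force: [-0.9, -0.1, -0.6]
opening: 0.188
```

Call:
jog_arm(rows=[[[0,0,0],0],[[0,0,0],0],[[0,0,0],0],[[0,0,0],0],[[0,0,-0.02],0],[[0,0,-0.05],0],[[0,0,-0.09],0],[[0,0,-0.13],0],[[0,0,-0.18],0],[[0,0,-0.22],0],[[0,0,-0.22],0]], gripper=28)

```text
clock: 19.67
tool_pos: [0.629, 0.1217, 0.2076]
eef_rot: [-0.701, 0.713, -0.002, 0.006]
contact_force: [1.4, 0.3, 0.8]
opening: 0.321
```

```bash
python3 items.py w13
```

```text
teether_ring 0.72 [551, 166] [0.3463 0.1014 0.    ]
blob [334. 168.] ctr 555 65 mean [563.  77.] size 347 237 axis deg 179.3
blob [323.  42.] ctr 591 -14 mean [592. -16.] size 78 7 axis deg 88.2
19.9167 [0.6254 0.1185 0.1984] [[-0.017, -1.0, -0.002], [-1.0, 0.017, -0.001], [0.001, 0.002, -1.0]]
```

View pics/w13.png

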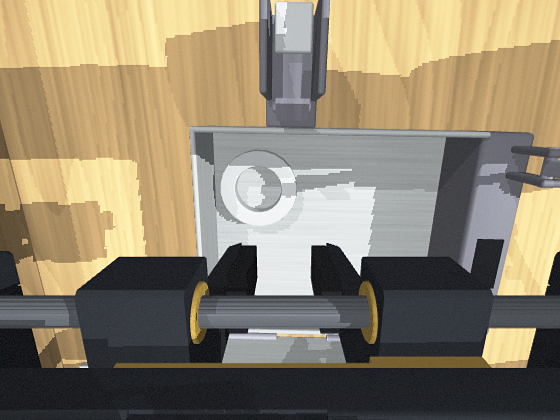

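Call:
jog_arm(rows=[[[0.61,0.042,0],0.078],[[0.61,0.042,0],0.078],[[0.61,0.042,0],0.078],[[0.61,0.042,0],0.078],[[0.61,0.042,0],0.078],[[0.61,0.042,0],0.078],[[0.61,0.042,0],0.078],[[0.61,0.042,0],0.078],[[0.61,0.042,0],0.078],[[0.61,0.042,0],0.078],[[0.61,0.042,0],0.078],[[0.61,0.042,0],0.078],[[0.61,0.042,0.04],0.078],[[0.61,0.042,0.06],0.078],[[0.61,0.042,0.06],0.078]], gripper=50)

```text
clock: 21.17
tool_pos: [0.5836, -0.3372, 0.1487]
eef_rot: [-0.644, 0.765, 0.004, -0.003]
contact_force: [-0.6, -0.7, -0.3]
opening: 0.567
```

```bash
python3 items.py w14
```

```text
brush 0.58 [276, 202] [ 0.5888 -0.3377  0.    ]
teether_bone 0.73 [404, 154] [ 0.4704 -0.3615  0.    ]
blob [413. 146.] ctr 468 -363 mean [ 468. -366.] size 112 56 axis deg 77.9
blob [278. 187.] ctr 583 -355 mean [ 584. -352.] size 109 34 axis deg 79.9
21.4167 [ 0.5876 -0.337   0.1561] [[-0.171, -0.985, 0.002], [-0.985, 0.171, -0.001], [0.001, -0.002, -1.0]]
```

View pics/w14.png

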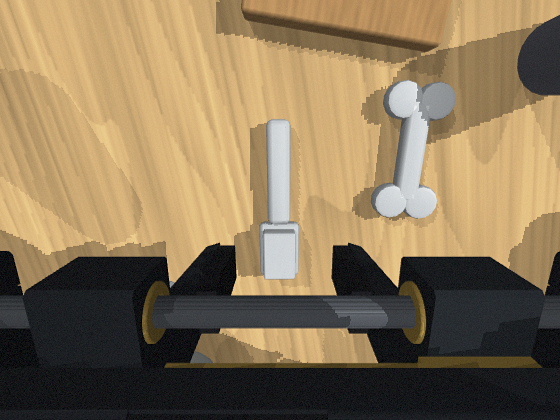

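```bash
python3 - <<'E'
from h import *
k=T_of("wrist")
for px,z in [((279,121),.012),((280,224),.016),((279,278),.02),((279,180),.012)]: print(px,back(px,z,*k).round(4))
print(local((.5865,-.3375,.025)).round(4))
E
```

```text
(279, 121) [ 0.5794 -0.4079  0.012 ]
(280, 224) [ 0.5941 -0.3198  0.016 ]
(279, 278) [ 0.6039 -0.269   0.02  ]
(279, 180) [ 0.5881 -0.3587  0.012 ]
[0.0008 0.0017 0.1748]
```

Call:
jog_arm(rows=[[[-0.001,-0.0015,0.04],0],[[-0.001,-0.0015,0.08],0],[[-0.001,-0.0015,0.12],0],[[-0.001,-0.0015,0.145],0],[[-0.001,-0.0015,0.16],0],[[-0.001,-0.0015,0.17],0],[[-0.001,-0.0015,0.174],0],[[-0.001,-0.0015,0.174],0]])

```text
clock: 22.08
tool_pos: [0.5884, -0.3371, 0.0246]
eef_rot: [-0.643, 0.766, -0.0, 0.0]
contact_force: [0.3, -0.3, 0.2]
opening: 0.566
```

Call:
jog_arm(rows=[[[0,0,0],0],[[0,0,0],0],[[0,0,0],0],[[0,0,0],0],[[0,0,-0.01],0],[[0,0,-0.04],0],[[0,0,-0.08],0],[[0,0,-0.12],0],[[0,0,-0.16],0],[[0,0,-0.2],0],[[0,0,-0.2],0]], gripper=8, newtons=20)

```text
clock: 23.0
tool_pos: [0.5909, -0.3367, 0.1814]
eef_rot: [-0.643, 0.766, -0.004, 0.004]
contact_force: [0.6, 1.3, -0.0]
opening: 0.225
```

```bash
python3 items.py w15
```

```text
brush 0.65 [284, 257] [ 0.6043 -0.2682  0.    ]
teether_bone 0.69 [405, 149] [ 0.4689 -0.3615  0.    ]
blob [ 5. 25.] ctr 802 -523 mean [ 803. -525.] size 46 9 axis deg 66.1
blob [410. 143.] ctr 469 -363 mean [ 469. -365.] size 112 58 axis deg 77.5
blob [284. 178.] ctr 590 -351 mean [ 590. -352.] size 128 41 axis deg 80.2
23.25 [ 0.5869 -0.3373  0.1724] [[-0.173, -0.985, -0.002], [-0.985, 0.173, 0.0], [0.0, 0.002, -1.0]]
```

View pics/w15.png

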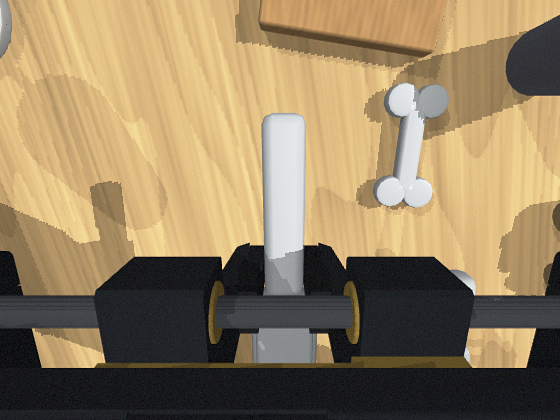

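Call:
jog_arm(rows=[[[-0.03,0.005,-0.03],-0.079],[[-0.08,0.013,-0.03],-0.079],[[-0.13,0.021,-0.03],-0.079],[[-0.18,0.029,-0.03],-0.079],[[-0.23,0.038,-0.03],-0.079],[[-0.28,0.046,-0.03],-0.079],[[-0.33,0.054,-0.03],-0.079],[[-0.38,0.063,-0.03],-0.079],[[-0.43,0.071,-0.03],-0.079],[[-0.48,0.079,-0.03],-0.079],[[-0.53,0.088,-0.03],-0.079],[[-0.58,0.096,-0.03],-0.079],[[-0.62,0.102,-0.03],-0.079],[[-0.654,0.108,-0.03],-0.079],[[-0.654,0.108,-0.03],-0.079],[[-0.654,0.108,-0.03],-0.079]])

```text
clock: 24.58
tool_pos: [0.5919, 0.1613, 0.1953]
eef_rot: [-0.703, 0.711, 0.0, -0.001]
contact_force: [0.4, -0.5, 0.5]
opening: 0.221
```

```bash
python3 look.py w16
```

```text
lever_pivot 0.65 [518, 114] [0.4286 0.0882 0.097 ]
24.8333 [0.593  0.1581 0.1958] [[-0.018, -1.0, -0.001], [-1.0, 0.018, -0.001], [0.001, 0.001, -1.0]]
```

View pics/w16.png

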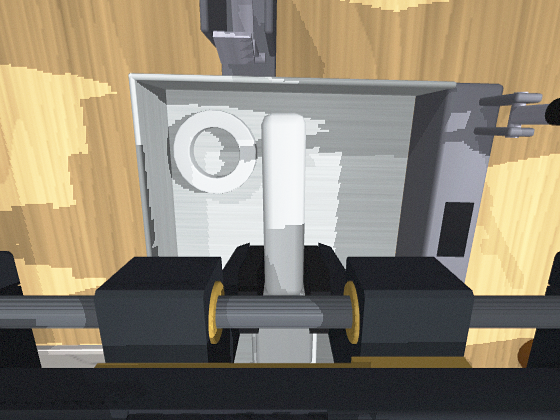

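Call:
jog_arm(rows=[[[0,0,0.04],0],[[0,0,0.08],0],[[0,0,0.12],0],[[0,0,0.15],0],[[0,0,0.18],0],[[0,0,0.2],0],[[0,0,0.21],0],[[0,0,0.214],0],[[0,0,0.214],0]])

```text
clock: 25.58
tool_pos: [0.5929, 0.1597, 0.0362]
eef_rot: [-0.701, 0.713, 0.0, 0.0]
contact_force: [-0.2, 0.7, -0.6]
opening: 0.223
```

Call:
jog_arm(rows=[[[0,0,0],0],[[0,0,0],0],[[0,0,0],0],[[0,0,0],0],[[0,0,-0.02],0],[[0,0,-0.05],0],[[0,0,-0.09],0],[[0,0,-0.13],0],[[0,0,-0.18],0],[[0,0,-0.22],0],[[0,0,-0.22],0]], gripper=30)

```text
clock: 26.5
tool_pos: [0.5944, 0.1631, 0.2094]
eef_rot: [-0.702, 0.712, -0.001, 0.006]
contact_force: [-0.6, 0.3, 0.1]
opening: 0.34
```

```bash
python3 items.py w17
```

```text
brush 0.95 [285, 186] [0.5951 0.1616 0.    ]
blob [296. 152.] ctr 563 106 mean [535. 112.] size 348 239 axis deg 179.3
blob [518. 109.] ctr 363 88 mean [363.  88.] size 42 29 axis deg 81.1
26.75 [0.5923 0.1593 0.1998] [[-0.015, -1.0, -0.002], [-1.0, 0.015, -0.001], [0.001, 0.001, -1.0]]
```

View pics/w17.png

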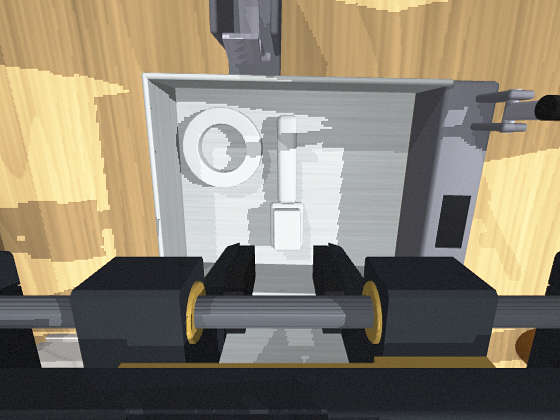

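Call:
jog_arm(rows=[[[0.683,0.151,0],0.1],[[0.683,0.151,0],0.1],[[0.683,0.151,0],0.1],[[0.683,0.151,0],0.1],[[0.683,0.151,0],0.1],[[0.683,0.151,0],0.1],[[0.683,0.151,0],0.1],[[0.683,0.151,0],0.1],[[0.683,0.151,0],0.1],[[0.683,0.151,0],0.1],[[0.683,0.151,0],0.1],[[0.683,0.151,0],0.1],[[0.683,0.151,0.0],0.1],[[0.683,0.151,0.04],0.1],[[0.683,0.151,0.06],0.1],[[0.683,0.151,0.06],0.1],[[0.683,0.151,0.06],0.1]], gripper=50)

```text
clock: 28.17
tool_pos: [0.4711, -0.3489, 0.1546]
eef_rot: [-0.628, 0.778, 0.002, -0.0]
contact_force: [-0.2, 0.6, 0.8]
opening: 0.568
```

```bash
python3 items.py w18
```

```text
rattle 0.78 [342, 349] [ 0.4442 -0.1748  0.    ]
teether_bone 0.74 [282, 184] [ 0.4694 -0.3637  0.    ]
blob [467.  73.] ctr 304 -420 mean [ 304. -421.] size 96 96 axis deg 37.4
blob [283. 181.] ctr 468 -365 mean [ 468. -365.] size 110 54 axis deg 77.5
28.4167 [ 0.4724 -0.3498  0.157 ] [[-0.212, -0.977, 0.002], [-0.977, 0.212, -0.0], [0.0, -0.002, -1.0]]
```

View pics/w18.png

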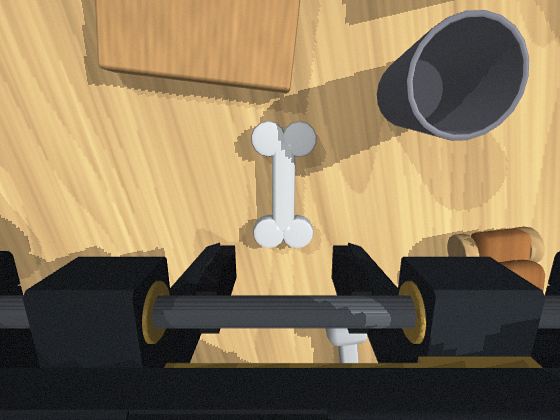

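```bash
python3 - <<'E'
from h import *
k=T_of("wrist")
b=back((468,76),.085,*k); print(b, (local(b)*750).round(1))
print((local((.4725,-.351,.0246))).round(4))
print((local((.4694,-.3637,.0246))).round(4))
E
```

```text
[ 0.34602881 -0.42032266  0.085     ] [ 95.7 108.6  71.8]
[ 0.0015 -0.0002  0.1765]
[0.0189 0.0003 0.1765]
```

Call:
jog_arm(rows=[[[0.002,0,0.04],0],[[0.002,0,0.08],0],[[0.002,0,0.12],0],[[0.002,0,0.145],0],[[0.002,0,0.16],0],[[0.002,0,0.17],0],[[0.002,0,0.176],0],[[0.002,0,0.176],0]])

```text
clock: 29.08
tool_pos: [0.4716, -0.3519, 0.0241]
eef_rot: [-0.627, 0.779, -0.0, 0.0]
contact_force: [-0.2, 0.1, 0.4]
opening: 0.562
```

Call:
jog_arm(rows=[[[0,0,0],0],[[0,0,0],0],[[0,0,0],0],[[0,0,0],0],[[0,0,-0.01],0],[[0,0,-0.04],0],[[0,0,-0.08],0],[[0,0,-0.12],0],[[0,0,-0.16],0],[[0,0,-0.2],0],[[0,0,-0.22],0]], gripper=8, newtons=25)

```text
clock: 30.0
tool_pos: [0.4727, -0.3515, 0.1934]
eef_rot: [-0.627, 0.779, -0.002, 0.002]
contact_force: [0.5, -0.8, -0.9]
opening: 0.225
```

```bash
python3 items.py w19
```

```text
teether_ring 0.68 [400, 103] [ 0.3439 -0.4142  0.    ]
teether_bone 0.86 [282, 234] [ 0.4849 -0.3065  0.    ]
blob [438.  86.] ctr 312 -418 mean [ 311. -420.] size 92 91 axis deg 87.8
blob [284. 173.] ctr 472 -358 mean [ 470. -365.] size 122 119 axis deg 77.7
30.25 [ 0.4704 -0.3521  0.1878] [[-0.214, -0.977, -0.002], [-0.977, 0.214, -0.0], [0.0, 0.002, -1.0]]
```

View pics/w19.png

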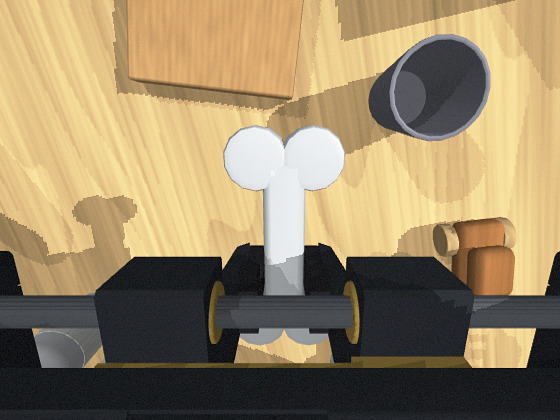

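Call:
jog_arm(rows=[[[0,0,-0.045],-0.1],[[-0.08,0.013,-0.045],-0.1],[[-0.13,0.022,-0.045],-0.1],[[-0.18,0.03,-0.045],-0.1],[[-0.23,0.038,-0.045],-0.1],[[-0.28,0.046,-0.045],-0.1],[[-0.33,0.055,-0.045],-0.1],[[-0.38,0.063,-0.045],-0.1],[[-0.43,0.071,-0.045],-0.1],[[-0.48,0.08,-0.045],-0.1],[[-0.53,0.088,-0.045],-0.1],[[-0.58,0.096,-0.045],-0.1],[[-0.63,0.104,-0.045],-0.1],[[-0.67,0.111,-0.045],-0.1],[[-0.688,0.114,-0.045],-0.1],[[-0.688,0.114,-0.045],-0.1],[[-0.688,0.114,-0.045],-0.1]])

```text
clock: 31.67
tool_pos: [0.4974, 0.1703, 0.2212]
eef_rot: [-0.702, 0.712, 0.0, -0.001]
contact_force: [0.9, 0.4, -0.7]
opening: 0.222
```

```bash
python3 look.py w20
```

```text
lever_tip 0.98 [428, 95] [0.3861 0.0817 0.097 ]
lever_pivot 0.67 [371, 103] [0.4294 0.0869 0.097 ]
hook_pad 0.37 [283, 234] [0.498  0.2051 0.062 ]
31.9167 [0.4982 0.1687 0.2221] [[-0.018, -1.0, -0.001], [-1.0, 0.018, -0.001], [0.001, 0.001, -1.0]]
```

View pics/w20.png

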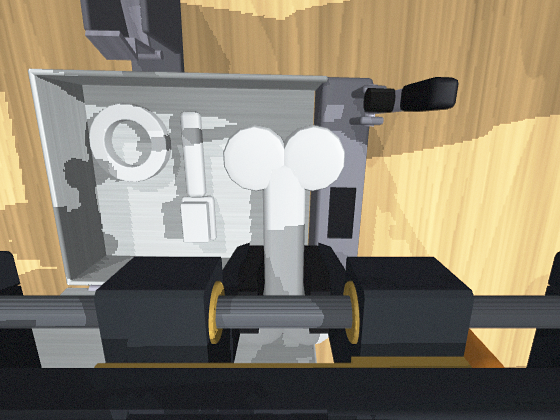

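```bash
python3 - <<'E'
from h import *
k=T_of("wrist")
for px,z in [((326,82),.07),((316,120),.07),((318,84),.07),((305,235),.006),((128,143),.015),((193,205),.02),((212,240),.02)]: print(px,back(px,z,*k).round(4))
im=snapshot("wrist"); cv2.imwrite("pics/w20z.png",cv2.resize(im[60:260,20:400],None,fx=2.1,fy=2.1)[:,:,::-1])
E
```

```text
(326, 82) [0.4608 0.0666 0.07  ]
(316, 120) [0.4688 0.097  0.07  ]
(318, 84) [0.4674 0.0681 0.07  ]
(305, 235) [0.4738 0.2255 0.006 ]
(128, 143) [0.6611 0.116  0.015 ]
(193, 205) [0.5975 0.1833 0.02  ]
(212, 240) [0.5799 0.2245 0.02  ]
```

View pics/w20z.png

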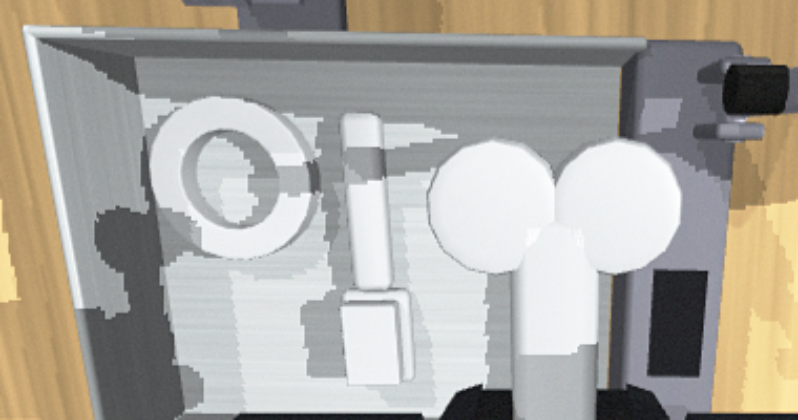

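Call:
jog_arm(rows=[[[0,-0.005,0.04],0],[[0,-0.005,0.08],0],[[0,-0.005,0.12],0],[[0,-0.005,0.16],0],[[0,-0.005,0.19],0],[[0,-0.005,0.22],0],[[0,-0.005,0.235],0],[[0,-0.005,0.245],0],[[0,-0.005,0.25],0],[[0,-0.005,0.25],0]])

```text
clock: 32.8
tool_pos: [0.5021, 0.1704, 0.0357]
eef_rot: [-0.701, 0.713, -0.0, 0.0]
contact_force: [0.4, 0.8, 0.1]
opening: 0.223
```

Call:
jog_arm(rows=[[[0,0,0],0],[[0,0,0],0],[[0,0,0],0],[[0,0,0],0],[[0,0,-0.02],0],[[0,0,-0.05],0],[[0,0,-0.09],0],[[0,0,-0.13],0],[[0,0,-0.18],0],[[0,0,-0.22],0],[[0,0,-0.24],0]], gripper=28)

```text
clock: 33.72
tool_pos: [0.5025, 0.1718, 0.2193]
eef_rot: [-0.702, 0.712, -0.001, 0.003]
contact_force: [0.2, 0.7, -0.2]
opening: 0.316
```

```bash
python3 items.py w21
```

```text
teether_ring 0.73 [143, 139] [0.6559 0.1175 0.    ]
brush 0.83 [202, 181] [0.5953 0.1642 0.    ]
rattle 0.55 [442, 93] [0.3359 0.0752 0.    ]
teether_bone 0.79 [282, 179] [0.5048 0.1634 0.    ]
teether_bone 0.72 [203, 178] [0.5937 0.161  0.    ]
blob [202. 151.] ctr 573 113 mean [572. 107.] size 363 247 axis deg 179.1
33.9667 [0.5015 0.1696 0.214 ] [[-0.016, -1.0, -0.001], [-1.0, 0.016, -0.001], [0.001, 0.001, -1.0]]
```

View pics/w21.png

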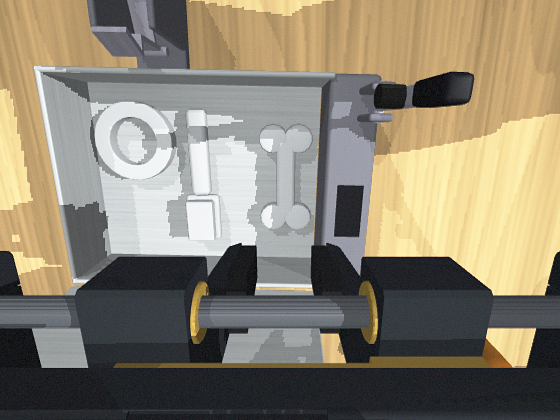

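Call:
jog_arm(rows=[[[0.448,0.071,0],0],[[0.448,0.071,0],0],[[0.448,0.071,0],0],[[0.448,0.071,0],0],[[0.448,0.071,0],0],[[0.448,0.071,0],0],[[0.448,0.071,0],0],[[0.448,0.071,0],0],[[0.448,0.071,0],0],[[0.448,0.071,0.04],0],[[0.448,0.071,0.078],0],[[0.448,0.071,0.078],0],[[0.448,0.071,0.078],0]], gripper=50)

```text
clock: 35.05
tool_pos: [0.4422, -0.1641, 0.1552]
eef_rot: [-0.702, 0.712, 0.002, -0.001]
contact_force: [0.8, -0.1, 0.6]
opening: 0.567
```

```bash
python3 items.py w22
```

```text
rattle 0.6 [285, 190] [ 0.4404 -0.1734  0.    ]
blob [285. 184.] ctr 440 -176 mean [ 440. -176.] size 104 41 axis deg 85.5
35.3 [ 0.4441 -0.1644  0.1578] [[-0.015, -1.0, 0.002], [-1.0, 0.015, -0.0], [0.0, -0.002, -1.0]]
```

View pics/w22.png

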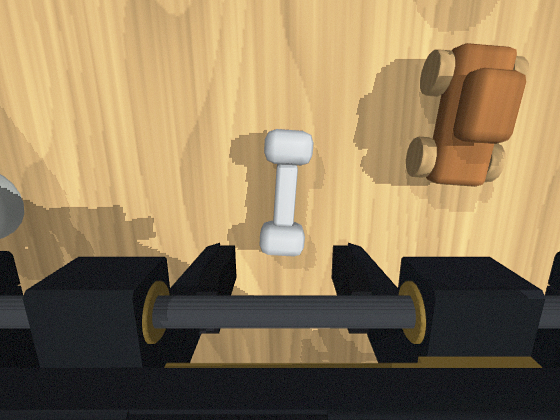

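Call:
jog_arm(rows=[[[0.012,0.004,0.04],0.027],[[0.012,0.004,0.08],0.027],[[0.012,0.004,0.12],0.027],[[0.012,0.004,0.145],0.027],[[0.012,0.004,0.16],0.027],[[0.012,0.004,0.17],0.027],[[0.012,0.004,0.177],0.027],[[0.012,0.004,0.177],0.027]])

```text
clock: 35.97
tool_pos: [0.4404, -0.1738, 0.0238]
eef_rot: [-0.682, 0.731, -0.0, 0.0]
contact_force: [-0.1, -0.5, 0.5]
opening: 0.568
```

Call:
jog_arm(rows=[[[0,0,0],0],[[0,0,0],0],[[0,0,0],0],[[0,0,0],0],[[0,0,-0.01],0],[[0,0,-0.04],0],[[0,0,-0.08],0],[[0,0,-0.12],0],[[0,0,-0.16],0],[[0,0,-0.2],0],[[0,0,-0.24],0],[[0,0,-0.26],0]], gripper=6, newtons=25)

```text
clock: 36.97
tool_pos: [0.4411, -0.173, 0.2226]
eef_rot: [-0.683, 0.731, -0.002, 0.001]
contact_force: [0.8, 0.1, -0.9]
opening: 0.206
```

```bash
python3 items.py w23
```

```text
brush 0.51 [416, 122] [ 0.2937 -0.2337  0.    ]
rattle 0.78 [284, 253] [ 0.4474 -0.0908  0.    ]
blob [ 22. 129.] ctr 712 -250 mean [ 716. -255.] size 63 52 axis deg 72.3
blob [284. 194.] ctr 443 -159 mean [ 443. -162.] size 103 100 axis deg 86.1
blob [ 29. 214.] ctr 733 -164 mean [ 730. -162.] size 85 75 axis deg 176.1
37.2167 [ 0.4394 -0.174   0.218 ] [[-0.069, -0.998, -0.002], [-0.998, 0.069, -0.0], [0.001, 0.002, -1.0]]
```

View pics/w23.png

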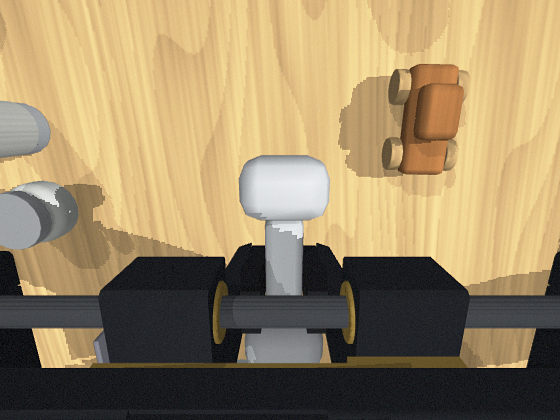

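Call:
jog_arm(rows=[[[-0.01,-0.04,0],-0.027],[[-0.05,-0.08,0],-0.027],[[-0.1,-0.122,0],-0.027],[[-0.15,-0.122,0],-0.027],[[-0.2,-0.122,0],-0.027],[[-0.25,-0.122,0],-0.027],[[-0.3,-0.122,0],-0.027],[[-0.35,-0.122,0],-0.027],[[-0.4,-0.122,0],-0.027],[[-0.44,-0.122,0],-0.027],[[-0.455,-0.122,0],-0.027],[[-0.455,-0.122,0],-0.027],[[-0.455,-0.122,0],-0.027]])

```text
clock: 38.3
tool_pos: [0.5547, 0.1594, 0.2174]
eef_rot: [-0.702, 0.712, -0.0, -0.002]
contact_force: [1.0, 0.0, -1.7]
opening: 0.202
```

```bash
python3 look.py w24
```

```text
lever_tip 0.65 [541, 118] [0.3567 0.089  0.097 ]
lever_pivot 0.62 [445, 120] [0.4302 0.089  0.097 ]
38.55 [0.5554 0.1582 0.2184] [[-0.018, -1.0, -0.0], [-1.0, 0.018, -0.001], [0.001, 0.0, -1.0]]
```

View pics/w24.png

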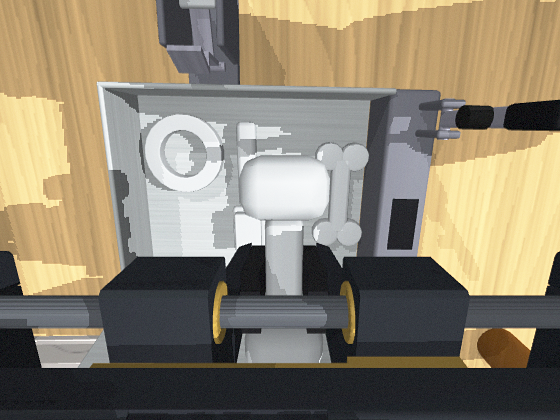

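Call:
jog_arm(rows=[[[0,0.002,0.04],0],[[0,0.002,0.08],0],[[0,0.002,0.12],0],[[0,0.002,0.16],0],[[0,0.002,0.19],0],[[0,0.002,0.21],0],[[0,0.002,0.225],0],[[0,0.002,0.235],0],[[0,0.002,0.243],0],[[0,0.002,0.245],0],[[0,0.002,0.245],0]])

```text
clock: 39.47
tool_pos: [0.5539, 0.1601, 0.037]
eef_rot: [-0.701, 0.713, -0.001, 0.0]
contact_force: [-3.1, -2.4, 7.4]
opening: 0.199
```

Call:
jog_arm(rows=[[[0,0,0],0],[[0,0,0],0],[[0,0,0],0],[[0,0,0],0],[[0,0,-0.02],0],[[0,0,-0.05],0],[[0,0,-0.09],0],[[0,0,-0.13],0],[[0,0,-0.18],0],[[0,0,-0.22],0],[[0,0,-0.27],0],[[0,0,-0.3],0]], gripper=26)

```text
clock: 40.47
tool_pos: [0.5541, 0.1615, 0.2639]
eef_rot: [-0.702, 0.712, -0.0, 0.002]
contact_force: [-1.0, 0.2, 0.6]
opening: 0.292
```

```bash
python3 items.py w25; python3 -c "
from h import *
shot('scene','s25')"
```

```text
brush 0.62 [253, 181] [0.5935 0.1627 0.    ]
brush 0.23 [271, 178] [0.5706 0.1593 0.    ]
rattle 0.89 [283, 177] [0.5551 0.1581 0.    ]
teether_bone 0.9 [330, 183] [0.4961 0.1672 0.    ]
blob [259. 157.] ctr 559 105 mean [547. 112.] size 361 279 axis deg 179.1
40.7167 [0.5534 0.1597 0.2591] [[-0.016, -1.0, -0.001], [-1.0, 0.016, -0.001], [0.001, 0.001, -1.0]]
```

View pics/w25.png

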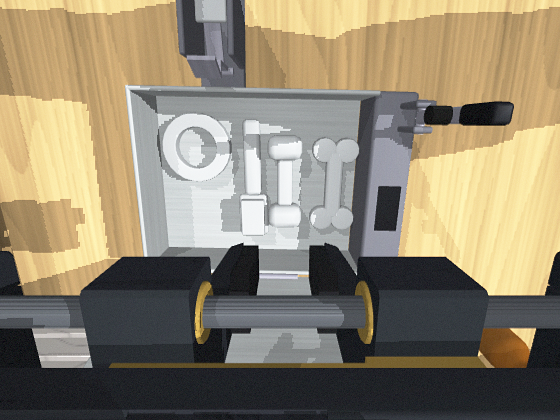

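View pics/s25.png

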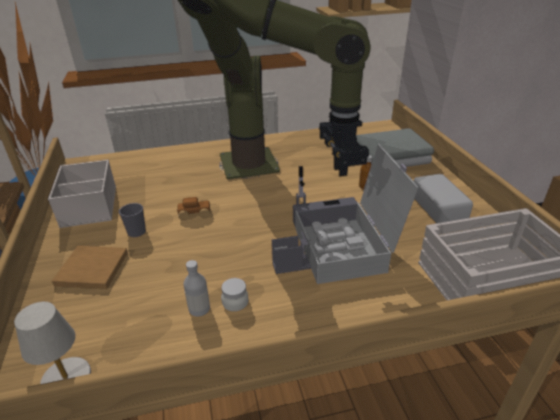

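Call:
jog_arm(rows=[[[0,0,-0.05],0],[[0,0,-0.1],0],[[0,0,-0.12],0],[[-0.05,-0.01,-0.12],0],[[-0.1,-0.02,-0.12],0],[[-0.15,-0.03,-0.12],0],[[-0.2,-0.037,-0.12],0],[[-0.25,-0.037,-0.12],0],[[-0.3,-0.037,-0.12],0],[[-0.3,-0.037,-0.12],0],[[-0.3,-0.037,-0.08],0],[[-0.3,-0.037,-0.04],0],[[-0.3,-0.037,0],0],[[-0.3,-0.037,0.016],0],[[-0.3,-0.037,0.016],0]], gripper=0)

```text
clock: 42.02
tool_pos: [0.5842, 0.3826, 0.2431]
eef_rot: [-0.702, 0.712, -0.0, -0.004]
contact_force: [-0.3, -0.5, -0.1]
opening: 0.006
```

```bash
python3 look.py w26;python3 -c "
from h import *
k,im=shot('scene'); cv2.imwrite('pics/s26.png',cv2.resize(im[60:310,200:480],None,fx=2.2,fy=2.2)[:,:,::-1])"
```

```text
flap_edge 0.77 [253, 80] [0.6088 0.2757 0.077 ]
42.2667 [0.5852 0.3858 0.2503] [[-0.016, -1.0, 0.002], [-1.0, 0.016, 0.003], [-0.003, -0.002, -1.0]]
```

View pics/s26.png

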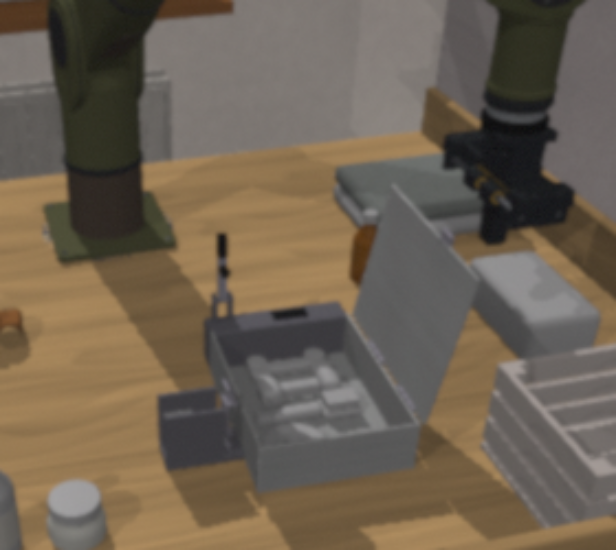

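View pics/w26.png

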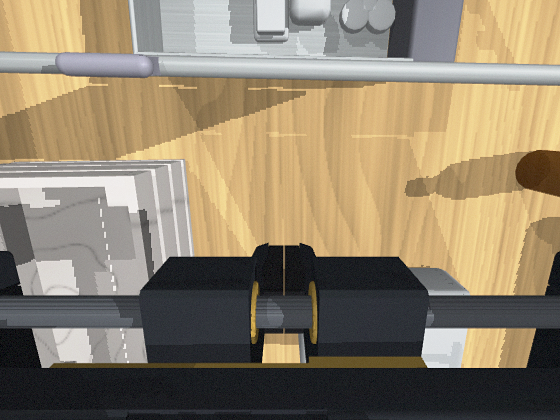

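Call:
jog_arm(rows=[[[0.03,0,-0.003],0],[[0.06,0,-0.006],0],[[0.08,0,-0.009],0],[[0.09,0,-0.009],0],[[0.1,0,-0.009],0],[[0.11,0,-0.009],0],[[0.12,0,-0.009],0],[[0.13,0,-0.009],0],[[0.14,0,-0.009],0],[[0.15,0,-0.009],0],[[0.165,0,-0.008],0],[[0.18,0,-0.006],0],[[0.195,0,-0.005],0],[[0.209,0,-0.004],0]])

```text
clock: 43.48
tool_pos: [0.5824, 0.2265, 0.2506]
eef_rot: [-0.701, 0.713, -0.0, -0.0]
contact_force: [0.0, 2.2, -0.2]
opening: 0.005
```

```bash
python3 -c "
from h import *
k,im=shot('scene'); cv2.imwrite('pics/s27.png',cv2.resize(im[60:310,200:480],None,fx=2.2,fy=2.2)[:,:,::-1])
s=get_state();print(s['tool_pos'],s['contact_force'])"
```

```text
[0.58306404 0.22359525 0.25005494] [ 0.82539295 -1.18165663  0.12733534]
```

View pics/s27.png

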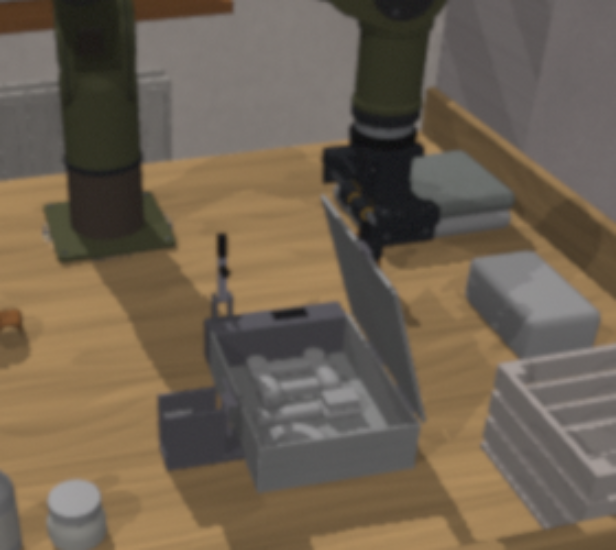

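Call:
jog_arm(rows=[[[0.02,0,0.005],0],[[0.04,0,0.013],0],[[0.061,0,0.023],0],[[0.075,0,0.033],0],[[0.088,0,0.043],0],[[0.101,0,0.053],0],[[0.113,0,0.064],0],[[0.123,0,0.077],0],[[0.132,0,0.09],0],[[0.141,0,0.104],0],[[0.149,0,0.119],0],[[0.155,0,0.133],0],[[0.16,0,0.147],0],[[0.164,0,0.16],0]])

```text
clock: 44.7
tool_pos: [0.5806, 0.1049, 0.1299]
eef_rot: [-0.702, 0.713, 0.0, 0.0]
contact_force: [-0.5, 0.5, 1.6]
opening: 0.007
```

```bash
python3 look.py w28; python3 -c "
from h import *
k,im=shot('scene'); cv2.imwrite('pics/s28.png',cv2.resize(im[60:310,200:480],None,fx=2.2,fy=2.2)[:,:,::-1])
s=get_state();print(s['tool_pos'],s['contact_force'])"
```

```text
flap_edge 0.83 [273, 185] [0.5861 0.0707 0.077 ]
hook_pad 0.98 [207, 19] [ 0.6206 -0.0198  0.062 ]
44.95 [0.5808 0.1053 0.1314] [[-0.016, -1.0, 0.0], [-1.0, 0.016, 0.0], [-0.0, -0.0, -1.0]]
[0.58083876 0.10547752 0.131644  ] [-0.40178188  0.41550715  0.94119228]
```

View pics/s28.png

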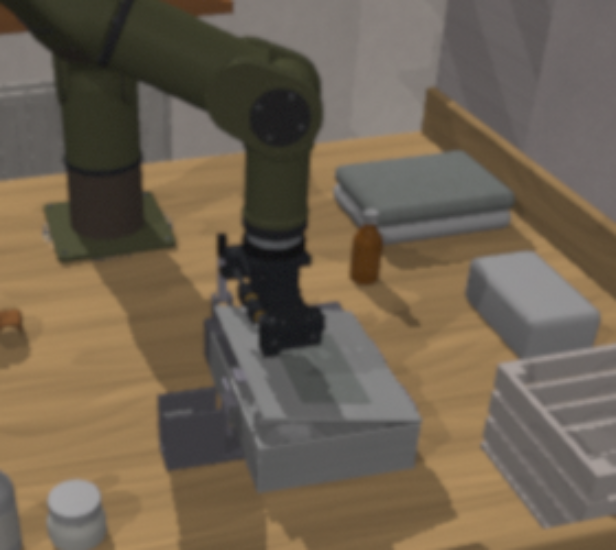

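View pics/w28.png

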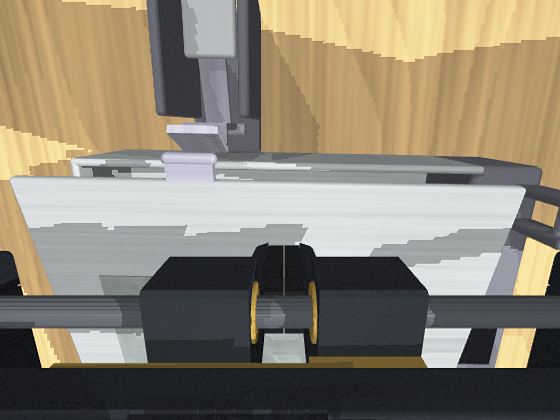

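Call:
jog_arm(rows=[[[0.013,0,0.005],0],[[0.026,0,0.012],0],[[0.026,0,0.022],0],[[0.026,0,0.03],0],[[0.026,0,0.036],0],[[0.026,0,0.041],0],[[0.026,0,0.044],0]])

```text
clock: 45.58
tool_pos: [0.5802, 0.0844, 0.0975]
eef_rot: [-0.701, 0.713, -0.001, -0.001]
contact_force: [-1.3, -5.2, 9.9]
opening: 0.002
```

Call:
jog_arm(rows=[[[0,0,0.001],0],[[0,0,0.002],0],[[0,0,0.003],0]])

```text
clock: 45.83
tool_pos: [0.5802, 0.0845, 0.0965]
eef_rot: [-0.701, 0.713, -0.001, -0.001]
contact_force: [-2.7, -5.1, 13.3]
opening: 0.005
```

```bash
python3 look.py w29
```

```text
flap_edge 0.58 [275, 213] [0.584  0.0575 0.077 ]
hook_pad 0.62 [193, 45] [ 0.6205 -0.0202  0.062 ]
46.0833 [0.5803 0.0845 0.0968] [[-0.016, -1.0, 0.0], [-1.0, 0.016, -0.003], [0.003, -0.0, -1.0]]
```

View pics/w29.png

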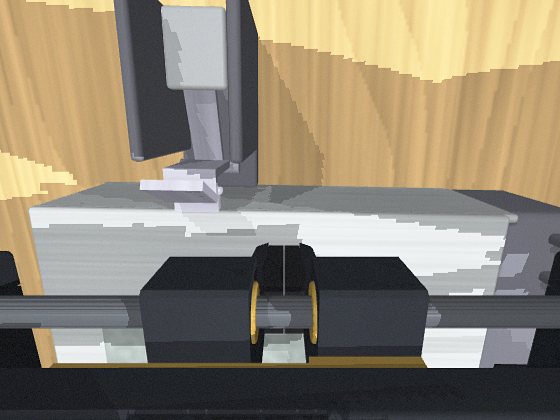

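Call:
jog_arm(rows=[[[0,0,-0.005],0],[[0,0,-0.015],0],[[0,0,-0.03],0],[[0,0,-0.05],0],[[0,0,-0.08],0],[[0,0,-0.12],0],[[0,0,-0.16],0],[[0,0,-0.2],0],[[0,0,-0.2],0],[[0,0,-0.2],0]])

```text
clock: 46.92
tool_pos: [0.5808, 0.0867, 0.248]
eef_rot: [-0.702, 0.712, -0.001, 0.002]
contact_force: [-0.5, 1.0, -0.5]
opening: 0.004
```

```bash
python3 look.py w30; python3 -c "
from h import *
k,im=shot('scene'); cv2.imwrite('pics/s30.png',cv2.resize(im[60:310,200:480],None,fx=2.2,fy=2.2)[:,:,::-1])"
```

```text
lever_tip 0.61 [524, 234] [0.3544 0.1221 0.097 ]
lever_pivot 0.82 [449, 196] [0.4297 0.0835 0.097 ]
flap_edge 0.68 [280, 169] [0.5843 0.0594 0.077 ]
hook_pad 0.86 [238, 81] [ 0.6227 -0.0211  0.062 ]
47.1667 [0.5797 0.0853 0.2446] [[-0.015, -1.0, -0.002], [-1.0, 0.015, -0.001], [0.001, 0.002, -1.0]]
```

View pics/s30.png

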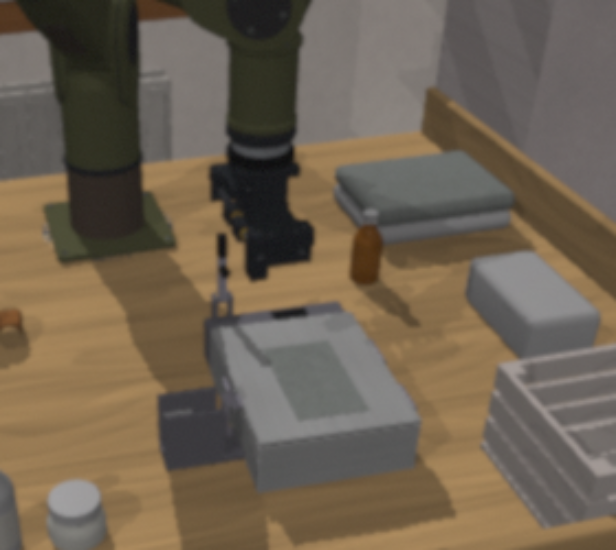

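View pics/w30.png

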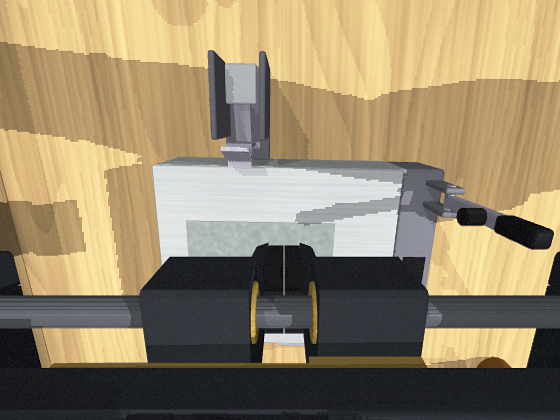

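Call:
jog_arm(rows=[[[0,0.02,-0.05],0.05],[[0,0.208,-0.05],0.785],[[0,0.208,-0.05],0.785],[[0,0.208,-0.05],0.785],[[0,0.208,-0.05],0.785],[[0,0.208,-0.05],0.785],[[0,0.208,-0.05],0.785],[[0,0.208,-0.05],0.785],[[0,0.208,-0.05],0.785],[[0,0.208,-0.05],0.785],[[0,0.208,-0.05],0.785],[[0,0.208,-0.05],0.785],[[0,0.208,-0.05],0.785],[[0,0.208,-0.05],0.785],[[0,0.208,-0.05],0.785],[[0,0.208,-0.05],0.785]], gripper=44)

```text
clock: 48.55
tool_pos: [0.4242, 0.0881, 0.2831]
eef_rot: [0.006, 1.0, 0.0, -0.0]
contact_force: [-0.5, 0.5, -0.3]
opening: 0.499
```

```bash
python3 look.py w31
```

```text
lever_tip 0.69 [284, 215] [0.4475 0.0882 0.097 ]
lever_pivot 0.87 [285, 196] [0.4274 0.0895 0.097 ]
lever_pivot 0.22 [202, 333] [ 0.5905 -0.0097  0.097 ]
flap_edge 0.6 [261, 316] [0.5827 0.0583 0.077 ]
hook_pad 0.59 [201, 332] [ 0.6166 -0.0218  0.062 ]
48.8 [0.4243 0.0881 0.2833] [[-1.0, 0.014, -0.0], [0.014, 1.0, 0.0], [0.0, 0.0, -1.0]]
```

View pics/w31.png

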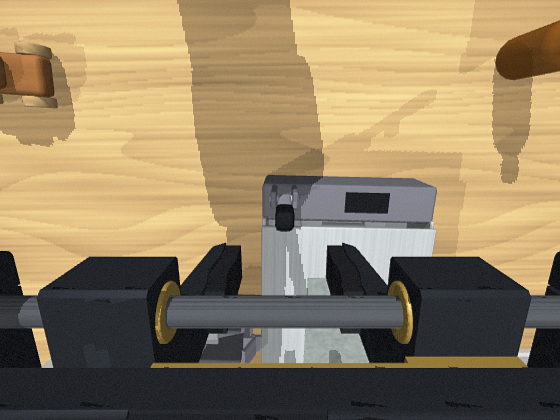

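Call:
jog_arm(rows=[[[0,0,0.03],0],[[0,0,0.06],0],[[0,0,0.085],0],[[0,0,0.105],0],[[0,0,0.118],0],[[0,0,0.1245],0],[[0,0,0.1245],0]])

```text
clock: 49.38
tool_pos: [0.4239, 0.088, 0.1893]
eef_rot: [0.007, 1.0, -0.0, -0.001]
contact_force: [-0.6, -1.0, -0.1]
opening: 0.499
```

Call:
jog_arm(rows=[[[0,0,0],0],[[0,0,0],0],[[0,0,0],0],[[0,0,0],0],[[0,0,0],0]], gripper=6, newtons=15)

```text
clock: 49.8
tool_pos: [0.4246, 0.0886, 0.1904]
eef_rot: [0.007, 1.0, 0.001, 0.001]
contact_force: [-0.1, 0.8, -0.2]
opening: 0.157
```

```bash
python3 look.py w32
```

```text
lever_tip 0.75 [283, 271] [0.4655 0.0878 0.097 ]
lever_pivot 0.81 [283, 226] [0.4287 0.0885 0.097 ]
hook_pad 0.43 [461, 370] [0.5953 0.263  0.062 ]
50.05 [0.4246 0.0886 0.1904] [[-1.0, 0.015, 0.001], [0.015, 1.0, 0.001], [-0.001, 0.001, -1.0]]
```

View pics/w32.png

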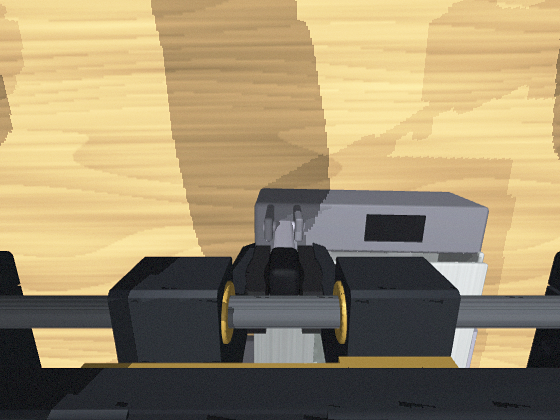

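Call:
jog_arm(rows=[[[-0.0136,0,0.0002],0],[[-0.0304,0,0.0026],0],[[-0.0467,0,0.0076],0],[[-0.062,0,0.0149],0],[[-0.076,0,0.0244],0],[[-0.0885,0,0.036],0],[[-0.0991,0,0.0492],0],[[-0.1076,0,0.0639],0],[[-0.1138,0,0.0797],0],[[-0.1176,0,0.0963],0],[[-0.1188,0,0.1075],0],[[-0.1189,0,0.1132],0],[[-0.1189,0,0.1132],0],[[-0.1189,0,0.1132],0]])

```text
clock: 51.22
tool_pos: [0.5134, 0.0858, 0.1045]
eef_rot: [0.008, 1.0, -0.001, -0.0]
contact_force: [0.9, -3.1, -1.2]
opening: 0.159
```

```bash
python3 look.py w33; python3 -c "
from h import *
k,im=shot('scene'); cv2.imwrite('pics/s33.png',cv2.resize(im[60:310,200:480],None,fx=2.2,fy=2.2)[:,:,::-1]);print(get_state()['contact_force'])"
```

```text
lever_tip 0.89 [282, 279] [0.5152 0.0851 0.097 ]
lever_pivot 0.63 [288, 82] [0.4287 0.089  0.097 ]
hook_pad 0.31 [238, 369] [0.5987 0.0549 0.062 ]
51.4667 [0.5134 0.0859 0.1049] [[-1.0, 0.015, -0.0], [0.015, 1.0, -0.001], [0.0, -0.001, -1.0]]
[ 0.18132387 -4.85140692 -2.02622018]
```

View pics/s33.png

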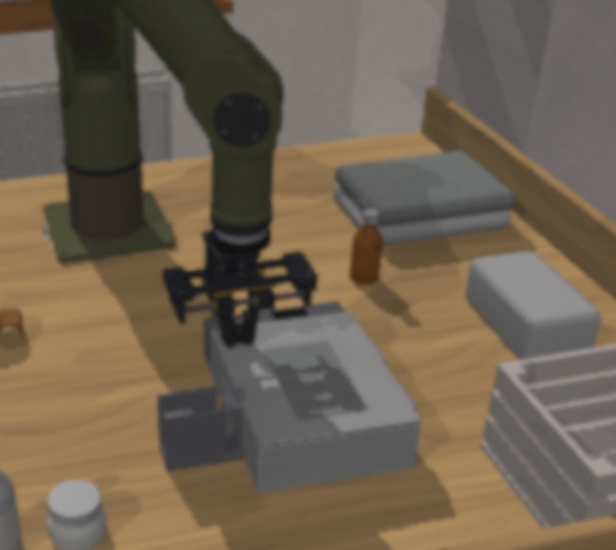

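View pics/w33.png

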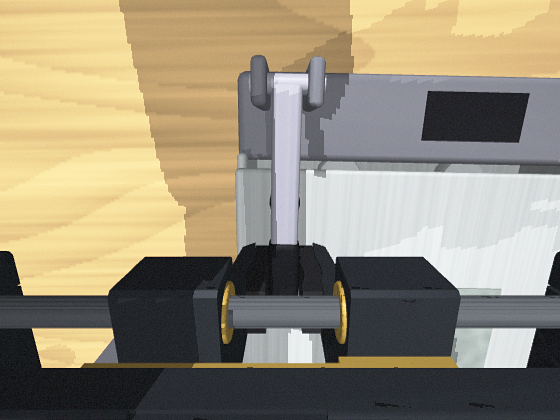

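Call:
jog_arm(rows=[[[0,0,0],0],[[0,0,0],0],[[0,0,0],0],[[0,0,-0.02],0],[[0,0,-0.05],0],[[0,0,-0.07],0],[[0,0,-0.07],0]], gripper=36)

```text
clock: 52.1
tool_pos: [0.5147, 0.0891, 0.1604]
eef_rot: [0.007, 1.0, 0.002, 0.002]
contact_force: [0.2, 0.9, -0.0]
opening: 0.408
```

Call:
jog_arm(rows=[[[0,0,0],0],[[0,0,0],0],[[0,0,0],0],[[0,0,0.015],0],[[0,0,0.028],0],[[0,0,0.035],0],[[0,0,0.038],0],[[0,0,0.04],0],[[0,0,0.042],0],[[0,0,0.042],0]], gripper=0)

```text
clock: 52.93
tool_pos: [0.5128, 0.0866, 0.1263]
eef_rot: [0.007, 1.0, -0.0, -0.0]
contact_force: [-2.8, -1.3, 4.5]
opening: 0.005
```

Call:
jog_arm(rows=[[[0,0,0.002],0],[[0,0,0.003],0],[[0,0,0.003],0]])

```text
clock: 53.18
tool_pos: [0.5129, 0.0867, 0.1255]
eef_rot: [0.007, 1.0, -0.001, 0.0]
contact_force: [-5.2, -2.8, 17.0]
opening: 0.007
```

Call:
jog_arm(rows=[[[0,0,-0.02],0],[[0,0,-0.06],0],[[0,0,-0.12],0],[[0,0,-0.18],0],[[-0.03,0,-0.24],0],[[-0.08,0,-0.28],0],[[-0.12,0,-0.28],0],[[-0.12,0,-0.28],0],[[-0.12,0,-0.28],0],[[-0.12,0,-0.28],0]])

```text
clock: 54.02
tool_pos: [0.6025, 0.0856, 0.333]
eef_rot: [0.007, 1.0, -0.0, -0.001]
contact_force: [-1.0, 0.5, -0.4]
opening: 0.003
```

```bash
python3 look.py w35; python3 -c "
from h import *
k,im=shot('scene'); cv2.imwrite('pics/s35.png',im[:,:,::-1])
k,im=shot('top'); cv2.imwrite('pics/t35.png',im[:,:,::-1])
for c in ('scene','top'):
  k=T_of(c)
  for t in ['car','lotion','cream_jar','beaker','board_book','oil','lever_tip']:
    d=mark_of(t,c)[:1]
    print(c,t,[(round(e['p'],2),back(e['pixel'][::-1],0 if t!='lever_tip' else .097,*k).round(3)) for e in d])
"
```

```text
lever_tip 0.72 [280, 106] [0.5142 0.0835 0.097 ]
lever_tip 0.29 [259, 168] [0.5825 0.0576 0.097 ]
lever_pivot 0.59 [288, 20] [0.4289 0.0924 0.097 ]
flap_edge 0.79 [260, 166] [0.583  0.0565 0.077 ]
hook_pad 0.95 [204, 190] [ 0.615  -0.0192  0.062 ]
54.2667 [0.6023 0.0854 0.3333] [[-1.0, 0.013, -0.001], [0.013, 1.0, -0.001], [0.001, -0.001, -1.0]]
scene car [(0.96, array([ 0.287, -0.236,  0.   ]))]
scene lotion [(0.73, array([ 0.715, -0.256,  0.   ]))]
scene cream_jar [(0.86, array([ 0.721, -0.16 ,  0.   ]))]
scene beaker [(0.69, array([ 0.333, -0.42 ,  0.   ]))]
scene board_book [(0.59, array([ 0.495, -0.531,  0.   ]))]
scene oil [(0.86, array([0.284, 0.378, 0.   ]))]
scene lever_tip [(0.4, array([0.511, 0.09 , 0.097]))]
top car [(0.67, array([ 0.298, -0.234,  0.   ]))]
top lotion [(0.75, array([ 0.702, -0.253,  0.   ]))]
top cream_jar [(0.49, array([ 0.715, -0.164,  0.   ]))]
top beaker [(0.64, array([ 0.348, -0.41 ,  0.   ]))]
top board_book [(0.75, array([ 0.496, -0.538,  0.   ]))]
top oil [(0.46, array([0.283, 0.367, 0.   ]))]
top lever_tip [(0.53, array([0.507, 0.089, 0.097]))]
```

View pics/s35.png

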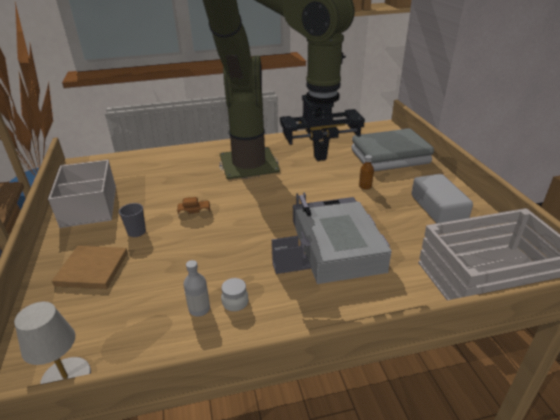

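View pics/w35.png

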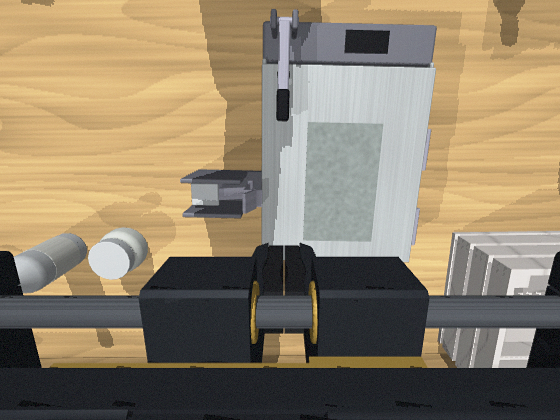

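View pics/t35.png

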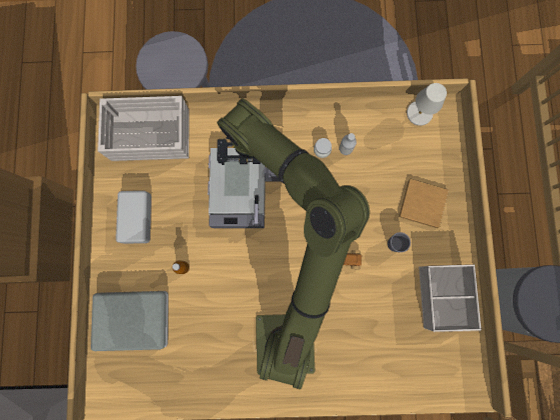

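Every check agrees: the flap is shut and latched, the lever is down with its tip back at about (280, 106) in the wrist view, and the bystanders have not moved. Handing in.

```bash
python3 -c "
from plant import *
print(workorder.finish_job())"
```

```text
the job is handed in; nothing more can be done
None
```

The job is done and was handed in at about 55 s on the robot's clock. No verdict was reported.

- **Opening:** I raised the lever until it stood upright, then pressed the hook through the gap in its guard. The flap caught lightly on the gripper's body at first, a few newtons. It opened fully once I slid the gripper outward.
- **Items:** All four were there. The ring teether, the brush, the bone-shaped teether and the dumb-bell rattle now lie side by side on the floor of the box. I measured about 7 N as the rattle was set down, so it may have touched a neighbour. It looked flat afterwards.
- **Closing:** I pushed the flap over and down, with 13 N at the end, and it stayed shut when let go. I then led the lever down and pressed it onto the flap. Its top came to rest at about 104 mm, as expected for fully lowered.

In the last pictures the flap edge and lever tip were within a few millimetres of where they started. The car, lotion, cream jar, beaker, book and oil were within about 2 cm, which is the detectors' scatter, and the tub looked unmoved in the picture. The robot was clear of everything. I could not read the flap, hook or lever angles directly, so I judged them from the pictures, the tool heights and the forces. A few detector reports were plainly wrong, such as rattle or beaker marked in other places, and I ignored them.

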